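# Press-test rubber stoppers and close the flask with the sound one

### The job

Three look-alike rubber stoppers stand in a row in the white stand: one has gone hard with age, one has gone spongy, and one is still sound, its resistance between the other two. Feel them all, going along the row from the robot's left to its right: press each crown straight down about 4 mm, hold it a moment and let go, never squashing a crown by more than 6 mm. Then push the sound stopper fully home in the neck of the glass flask, its head flat on the rim, with no more force than it needs (the glass bears 30 N); leave the other two standing in the stand and the bottle, beaker and spoon where they are.

Things in the scene. Friction and masses are not known exactly. Their poses are not given: they have to be found in the camera images.
- rack: White plastic stopper stand, fixed, 70 mm (its x) by 212 mm (its y) by 60 mm high. Three round seats, 33 mm wide and 14 mm deep, in a row along its y axis at y = +62, 0 and -62 mm, one stopper in each. Origin at the centre of its underside on the bench; +y always points to the robot's left within 0.35 rad, so the seat at +62 mm comes first.
- stopper_a: Brown rubber stopper: tapered plug (26 mm wide at the foot, 29 mm at the head, 24 mm long), round head to grip by (38 mm wide, 24 to 38 mm above the foot) and on top a soft round crown 25 mm wide that stands 8 to 14 mm above the head: mouldings differ, so its height must be felt. Origin at the centre of the foot, z up. About 80 g.
- stopper_b: A stopper like stopper_a, origin and sizes the same. In the stand, the foot of each is 46 mm above the bench and the underside of its head 10 mm above the stand. The three look alike and stand in any order; the letters tell nothing.
- stopper_c: A stopper like stopper_a, origin and sizes the same.
- crown_a (a joint): How far the crown of stopper_a is pressed in (m): under 0.0004 when free, solid at 0.0072; it springs back. A crown pushes back in proportion to depth from first touch: at 4 mm the spongy one gives about 3 N, the sound one about 7 N, the hard one about 15 N.
- crown_b (a joint): The same for stopper_b.
- crown_c (a joint): The same for stopper_c.
- flask_mouth (a point): Centre of the flask's mouth, level with the rim, 145 mm above the bench; bore 31 mm, rim 42 mm wide. The plug drops in freely for 16 mm; then the rubber is tight and takes about 5 N over the last 8 mm, staying where it is pushed, until the head lies on the rim (the stopper's origin is then 24 mm below this point).
- flask: Conical glass flask, 145 mm tall, 85 mm wide at the foot, neck 36 mm wide, standing fast in a weighted ring 116 mm wide and 18 mm high; origin at the centre of its foot on the bench.
- reagent: Bystander: amber glass bottle, 56 mm wide, 105 mm tall, white cap; origin at the centre of its foot.
- beaker: Bystander: small empty glass beaker, 60 mm wide, 70 mm tall; origin at the centre of its foot.
- spoon: Bystander: steel spoon 180 mm long lying on the bench along its x axis; origin at its middle, underneath.
Not all that is in view belongs to the job. What is shaped like the flask but green or orange is not meant.

How it is judged:
By the outcome, as a careful person would: the job done as asked, in the order asked, and still so for the second after the job is handed in, with the robot touching nothing.
It also fails if it takes over 72 s, if anything falls off the work surface, if the arm or the gripper's body presses on something with over 40 N, if the wrist force passes 120 N, or if a joint passes its speed limit or range.

### The arm

A 7-joint arm with a two-finger parallel gripper is mounted at the origin on the work surface. World frame = base frame: x ahead of the robot, y to its left, z up, the work surface at z = 0. Lengths are in m, angles in rad, forces in N, time in s.
With the tool pointing down it reaches from about 0.425 to 0.925 m from the base axis. Payload 6.8 kg.
Tool frame: the origin (TCP) lies at the very end of the fingers, on their centre line; the grasp point (between the pads) lies 19 mm behind it; z points along the fingers, y is the direction in which the jaws open and shut (so a half turn about z gives the same grasp; the last joint's range is limited). The gripper opens to 85 mm and grips with 20 to 120 N. Pads are 22 mm wide; open, the fingers measure 114 mm over their backs; the gripper's body (76 mm by 85 mm) begins 54 mm behind the grasp point. The pads swing forward as they close: fully open they stand 13 mm farther back than shut.
Start: joints at [-1.224, 0.477, 0.022, 1.555, -0.011, 1.109, -0.083], TCP at [0.297, 0.606, 0.231] pointing down, gripper open.
Joint ranges: [-2.96, 2.96], [-0.34, 2.1], [-1.41, 1.46], [0.24, 2.44], [-1.37, 4.51], [0.17, 1.92], [-2.96, 2.96]. Speed limits (rad/s): [2.39, 2.39, 3.14, 3.14, 3.14, 3.14, 3.14].

### API

Orientations are given as a rotation vector (axis times angle).
In Python, from station import manip gives the robot as it stands.
- The arm moves only by the tool play_rows, never from a script. Its argument "motion" is a list that holds one entry, the list of rows, each a list of 7 numbers: the shift along the tool's x, y, z each as a share of 0.03 m, from -1 to 1, then the turn, a rotation vector about the tool's x, y, z each as a share of 0.12 rad, from -1 to 1, then the gripper's target within -1 to 1 (fully open at 1, half-way at 0, shut at -1). In form: [[[dx, dy, dz, wx, wy, wz, hand], ...]]. A call has 1 to 10 rows; each row shifts and turns the pose as measured when the row begins, along the tool's axes as they then stand; what a row does not reach is not made up. A row lasts 1/8 s, in which the tool goes at most 62.5 mm and 10.7 degrees, less where a joint would pass 70% of its speed; a pose out of reach is approached as far as the arm can. A call with a number of a shift or a turn outside -1 to 1 is refused whole. A call with a gripper value outside its range is refused whole. The fingers move at their own pace and stop on an object; "grip_force" is the grip in N (left out, the last holds). Time passes only in rows, so rows that do not move let the fingers close. It gives the time, the measured TCP pose, the force and the opening at its end, in the units of the state.
- manip.observe(): the state, without advancing time (a new reading comes with each control period).
- manip.grab_frame(name): name is "scene" or "side" or "wrist"; returns a dict with "color" (420x560x3 uint8, red, green, blue), "fx", "fy", "cx", "cy" (pixels), "view" (4x4, takes a point from world to camera coordinates); the wrist camera has in their place "T_tool_cam" (4x4, takes a point from camera to tool coordinates, whose origin is the TCP and whose axes are the flange's). Camera axes: x right, y up, looking along -z (the intrinsics and any distortion apply to the point x, -y, -z); pixel columns grow to the right and rows downward; lengths in m; the calibration is good to about 2 mm. A picture is of the moment at which its call begins: read the wrist's pose just before it. There is no depth.
- manip.sign_off(): hands the job in, once; it reports no verdict.
The state is a dict: "time": time; "qpos": joint angles; "joint_vel": joint speeds; "effort": joint torques, N m; "tcp_pos": TCP position; "orientation": TCP orientation; "ft_force": force on the tool from outside, world axes, zero at the start; "torque": the same for the moment, N m; "width": finger opening in m.
Only numpy, scipy, OpenCV 4.12 (cv2) and the standard library are available. Lean on these libraries where they do the work, as an engineer would, in place of code of your own. Each camera call takes 0.05 s, during which the arm holds its last target.

## Working session

There is one attempt and no reset: what is moved stays moved. The work goes in short steps, Python scripts to look and compute and a tool call to move; the robot and the scene stay as the last step left them, time stands still between calls to the robot, and variables do not carry over. Pictures are saved under pics/ and viewed, and the job is handed in when it is done.

Besides the shell and the picture viewer there is one more tool, called after "Request:" as name([rows], argument=value, ...), one row to a line, values as JSON. play_rows: Moves the arm, as the interface text tells. Shift numbers are shares of 0.03 m and turn numbers shares of 0.12 rad, none past 1 either way. Its arguments: {"type":"object","properties":{"motion":{"type":"array"},"grip_force":{"type":"number"}},"required":["motion"]}

```bash
mkdir -p pics; ls; python3 - <<'E'
from station import manip
import cv2,numpy as np
s=manip.observe()
for k,v in s.items(): print(k,np.round(v,4))
for n in ["scene","side","wrist"]:
    f=manip.grab_frame(n)
    cv2.imwrite(f"pics/{n}0.png",f["color"][:,:,::-1])
    print(n,{k:(np.round(v,4).tolist()) for k,v in f.items() if k!="color"})
E
```

```text
pics
time 0.0
qpos [-1.2241  0.4778  0.0223  1.5565 -0.0115  1.1093 -0.0831]
joint_vel [ 0.0014 -0.0016 -0.0006  0.     -0.001  -0.0005  0.0007]
effort [-7.00000e-04 -5.96447e+01  1.60750e+00 -2.81181e+01  1.25000e-02
  9.60000e-03 -0.00000e+00]
tcp_pos [0.2963 0.6058 0.2303]
orientation [-7.0820e-01 -3.0604e+00  2.9000e-03]
ft_force [ 0.5481 -0.5231  0.0469]
torque [ 0.0453 -0.0019 -0.0423]
width 0.0857
scene {'fx': 522.719, 'fy': 522.719, 'cx': 282.8692, 'cy': 210.521, 'view': [[0.031, 0.9995, -0.011, -0.0141], [-0.6005, 0.0274, 0.7992, 0.2759], [0.7991, -0.0182, 0.601, -1.7436], [0.0, 0.0, 0.0, 1.0]]}
side {'fx': 416.4023, 'fy': 416.4023, 'cx': 284.2083, 'cy': 215.7962, 'view': [[-0.9834, -0.1811, 0.0138, 0.5849], [0.1461, -0.7436, 0.6525, -0.1737], [-0.1079, 0.6437, 0.7577, -1.0444], [0.0, 0.0, 0.0, 1.0]]}
wrist {'fx': 372.409, 'fy': 372.409, 'cx': 276.1148, 'cy': 202.4644, 'T_tool_cam': [[0.0007, 0.9572, 0.2895, 0.0732], [1.0, -0.0006, -0.0003, -0.0001], [-0.0001, 0.2895, -0.9572, -0.1439], [0.0, 0.0, 0.0, 1.0]]}
```

View pics/scene0.png

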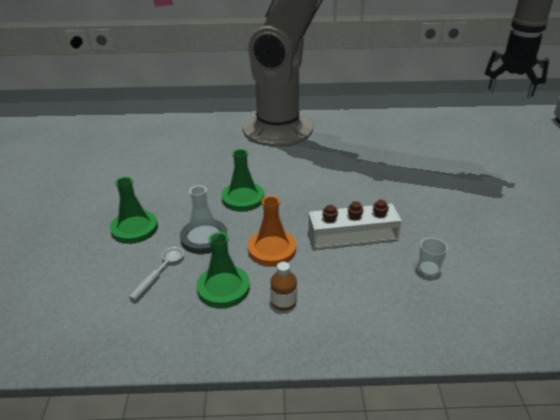

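View pics/side0.png

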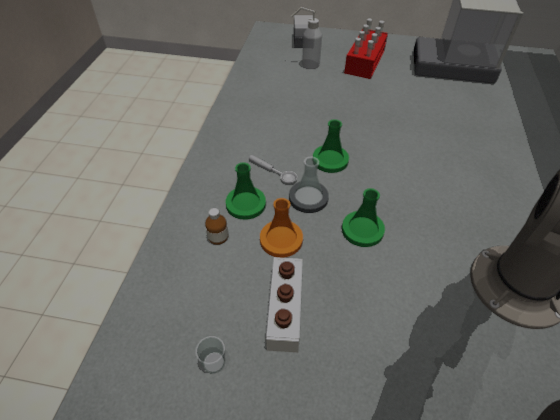

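View pics/wrist0.png

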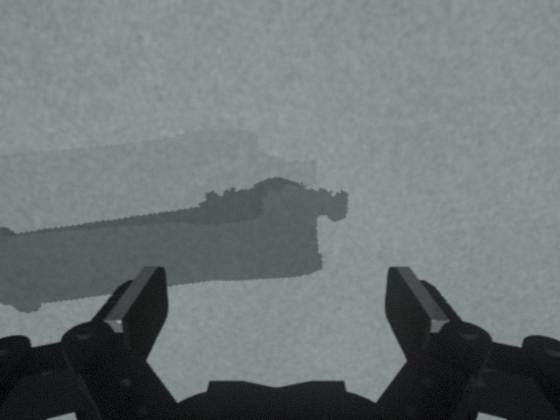

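The scene view (robot's left is image right) shows the stand at about (355,222), with crowns at (330,209), (355,205) and (381,203). The clear flask's mouth is at (199,189) with a grey ring at (203,235).
Things that could be taken for the flask: green at (127,205), (241,180) and (222,270), orange at (271,230), clear at (200,215). I choose the clear one with the grey ring and will check it in a close crop.

```bash
cat > h.py <<'E'
import numpy as np,cv2
from scipy.optimize import least_squares
from scipy.spatial.transform import Rotation as R
from station import manip
def proj(f,P):
    P=np.atleast_2d(P); V=f["view"]; c=P@V[:3,:3].T+V[:3,3]
    return np.c_[f["cx"]+f["fx"]*c[:,0]/-c[:,2], f["cy"]+f["fy"]*c[:,1]/c[:,2]]
def ray(f,u,v):
    V=np.array(f["view"]); d=np.array([(u-f["cx"])/f["fx"],-(v-f["cy"])/f["fy"],-1.])
    return -V[:3,:3].T@V[:3,3], V[:3,:3].T@d
def atz(f,u,v,z):
    o,d=ray(f,u,v); return o+d*(z-o[2])/d[2]
def wristframe():
    s=manip.observe(); f=manip.grab_frame("wrist")
    T=np.eye(4); T[:3,:3]=R.from_rotvec(s["orientation"]).as_matrix(); T[:3,3]=s["tcp_pos"]
    f["view"]=np.linalg.inv(T@f["T_tool_cam"]); return f
E
python3 - <<'E'
import cv2,numpy as np
a=cv2.imread("pics/scene0.png");b=cv2.imread("pics/side0.png")
def c(im,x,y,w,h,k): return cv2.resize(im[y:y+h,x:x+w],None,fx=k,fy=k,interpolation=cv2.INTER_CUBIC)
cv2.imwrite("pics/c1.png",np.hstack([c(a,170,175,70,85,5),c(a,300,190,110,85,4)[:340].repeat(1,0) if 0 else cv2.resize(c(a,300,190,110,85,4),(440,425))]))
cv2.imwrite("pics/c2.png",np.hstack([c(b,280,145,60,100,5),c(b,255,250,60,100,5)]))
E
```

```text
(no output)
```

View pics/c1.png

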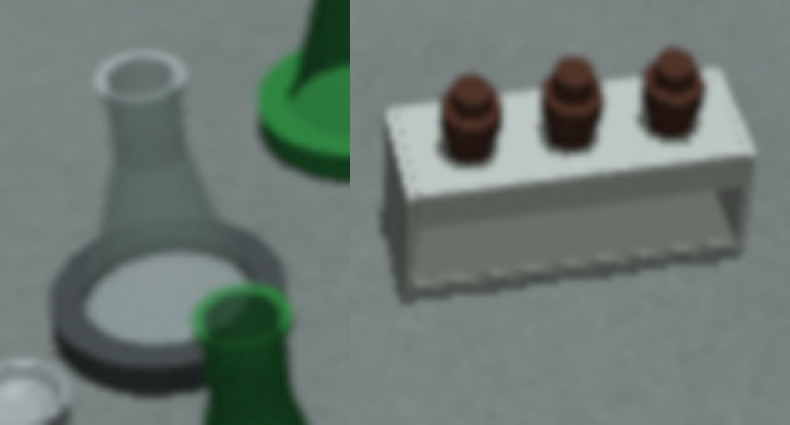

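View pics/c2.png

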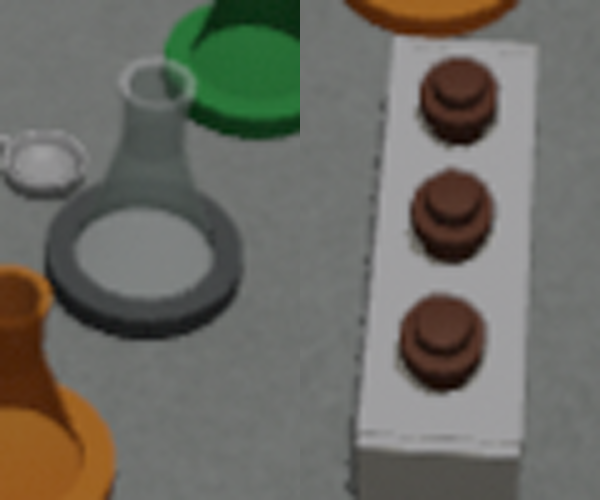

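```bash
python3 - <<'E'
from h import *
fs=manip.grab_frame("scene");fd=manip.grab_frame("side")
m1=atz(fs,198.4,190.4,.145);m2=atz(fd,311.4,161.6,.145);print("mouth",m1,m2)
S=[(309.5,212.4),(392.5,204),(400.5,221),(315.5,229.4)]
D=[(302.4,259),(299,340),(266.6,338.4),(274,257.6)]
for a,b in zip(S,D): print(atz(fs,*a,.06),atz(fd,*b,.06))
L=np.array([[-.035,-.106],[-.035,.106],[.035,.106],[.035,-.106]])
def pts(p):
    c,s=np.cos(p[2]),np.sin(p[2]); return np.c_[L@np.array([[c,s],[-s,c]])+p[:2],np.full(4,.06)]
for w in [(1,1),(1,0),(0,1)]:
    r=least_squares(lambda p:np.r_[w[0]*(proj(fs,pts(p))-S).ravel(),w[1]*(proj(fd,pts(p))-D).ravel()],[.7,-.1,0]);print(r.x,np.round(r.fun,1))
    p=r.x
    for y in(.062,0,-.062): print(p[:2]+y*np.array([-np.sin(p[2]),np.cos(p[2])]))
E
```

```text
mouth [ 0.56665226 -0.19589655  0.145     ] [ 0.55801118 -0.19252079  0.145     ]
[0.54983731 0.06243323 0.06      ] [0.53835894 0.06637461 0.06      ]
[0.52483456 0.26985254 0.06      ] [0.51369707 0.27257302 0.06      ]
[0.5932928  0.27523535 0.06      ] [0.58158264 0.28189569 0.06      ]
[0.61584593 0.07167966 0.06      ] [0.6070666 0.0754986 0.06     ]
[0.56277919 0.17210286 0.12422254] [-0.2 -2.1  0.4 -2.4  1.9 -2.4 -0.4 -1.4 -0.9 -1.4 -0.6  0.1 -1.3 -0.4
 -1.1 -1.6]
[0.55509718 0.2336251 ]
[0.56277919 0.17210286]
[0.57046119 0.11058061]
[0.57039338 0.16995151 0.12177171] [-0.8 -0.3  0.3 -0.5  1.7 -0.3 -1.1  0.6 -0.  -0.  -0.  -0.  -0.  -0.
 -0.  -0. ]
[0.56286218 0.2314924 ]
[0.57039338 0.16995151]
[0.57792458 0.10841062]
[0.56028713 0.1734838  0.12215285] [ 0.  -0.   0.  -0.   0.  -0.   0.  -0.   0.1 -0.8  0.4  0.9 -0.3  0.4
 -0.1 -1. ]
[0.55273247 0.23502182]
[0.56028713 0.1734838 ]
[0.56784178 0.11194579]
```

```bash
cat >> h.py <<'E'
def st():
    s=manip.observe(); M=R.from_rotvec(s["orientation"]).as_matrix()
    print("t",round(s["time"],3),"tcp",np.round(s["tcp_pos"],4),"x-axis",np.round(M[:,0],3),"z-axis",np.round(M[:,2],3),"F",np.round(s["ft_force"],2),"w",round(s["width"],4),"q",np.round(s["qpos"],2)); return s,M
def togo(p,xdir=None):
    s,M=st(); d=M.T@(np.array(p)-s["tcp_pos"]); print("shift shares",np.round(d/.03,2))
    if xdir is not None:
        z=np.array([0,0,-1.]);x=np.array([xdir[0],xdir[1],0.]);x/=np.linalg.norm(x);y=np.cross(z,x)
        T=np.c_[x,y,z]; print("turn shares",np.round(R.from_matrix(M.T@T).as_rotvec()/.12,2))
E
python3 - <<'E'
from h import *
a=.122
# tool y along rack x => tool x along +-rack y
for s in(1,-1): togo([.56,.17,.26],[-s*np.sin(a),s*np.cos(a)])
E
```

```text
t 0.25 tcp [0.2964 0.6062 0.2308] x-axis [-0.898  0.439 -0.   ] z-axis [-0.    -0.001 -1.   ] F [ 0.01  0.11 -0.07] w 0.0857 q [-1.22  0.48  0.02  1.56 -0.01  1.11 -0.08]
shift shares [-14.28  -9.2   -0.96]
turn shares [-0.01  0.    8.28]
t 0.25 tcp [0.2964 0.6062 0.2308] x-axis [-0.898  0.439 -0.   ] z-axis [-0.    -0.001 -1.   ] F [ 0.01  0.11 -0.07] w 0.0857 q [-1.22  0.48  0.02  1.56 -0.01  1.11 -0.08]
shift shares [-14.28  -9.2   -0.96]
turn shares [-0.00e+00 -1.00e-02 -1.79e+01]
```

Request:
play_rows([
  [[-1,-0.64,-0.07,0,0,0,-1],[-1,-0.64,-0.07,0,0,0,-1],[-1,-0.64,-0.07,0,0,0,-1],[-1,-0.64,-0.07,0,0,0,-1],[-1,-0.64,-0.07,0,0,0,-1],[-1,-0.64,-0.07,0,0,0,-1],[-1,-0.64,-0.07,0,0,0,-1],[-1,-0.64,-0.07,0,0,0,-1],[-1,-0.64,-0.07,0,0,0,-1],[-1,-0.64,-0.07,0,0,0,-1]],
])

```text
time: 1.5
tcp_pos: [0.4847, 0.2955, 0.2511]
orientation: [-0.697, -3.061, 0.002]
ft_force: [1.0, -0.0, -1.1]
width: 0.0001
```

Request:
play_rows([
  [[0,0,0,0,0,1,-1],[0,0,0,0,0,1,-1],[0,0,0,0,0,1,-1],[0,0,0,0,0,1,-1],[0,0,0,0,0,1,-1],[0,0,0,0,0,1,-1],[0,0,0,0,0,1,-1],[0,0,0,0,0,1,-1]],
])

```text
time: 2.5
tcp_pos: [0.4868, 0.2903, 0.2512]
orientation: [-2.08, -2.355, 0.004]
ft_force: [-0.3, 0.1, 0.6]
width: 0.0
```

```bash
python3 - <<'E'
from h import *
a=.122
togo([.56,.17,.26],[-np.sin(a),np.cos(a)])
E
```

```text
t 2.5 tcp [0.4868 0.2903 0.2512] x-axis [-0.123  0.992 -0.002] z-axis [-0.002 -0.002 -1.   ] F [-0.31  0.07  0.55] w 0.0 q [-0.9   0.29  0.31  1.81 -0.1   1.06 -0.43]
shift shares [-4.28  1.93 -0.29]
turn shares [-0.02  0.01  0.01]
```

Request:
play_rows([
  [[-0.9,0.4,-0.06,0,0,0,-1],[-0.9,0.4,-0.06,0,0,0,-1],[-0.9,0.4,-0.06,0,0,0,-1],[-0.9,0.4,-0.06,0,0,0,-1],[-0.9,0.4,-0.06,0,0,0,-1],[0,0,0,0,0,0,-1]],
])

```text
time: 3.25
tcp_pos: [0.5644, 0.161, 0.2603]
orientation: [-2.078, -2.356, 0.004]
ft_force: [-0.5, 0.5, 0.1]
width: -0.0
```

```bash
python3 - <<'E'
from h import *
st();f=wristframe()
cv2.imwrite("pics/w1.png",f["color"][:,:,::-1])
P=[[.5551,.2336,.095],[.5628,.172,.095],[.570,.1106,.095]]
print(proj(f,P))
E
```

```text
t 3.25 tcp [0.5644 0.161  0.2603] x-axis [-0.125  0.992 -0.002] z-axis [-0.002 -0.002 -1.   ] F [-0.45  0.51  0.14] w -0.0 q [-0.68  0.32  0.37  1.76 -0.13  1.09 -0.14]
[[275.97883982  89.77918405]
 [275.88621238 166.72835251]
 [275.27510398 235.03175683]]
```

View pics/w1.png

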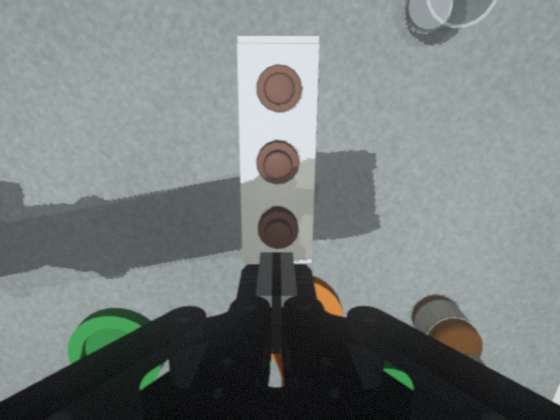

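The wrist view shows the three crowns at about (279,88), (278,163) and (277,231), with the robot's left at the top. I'll measure them more finely.

```bash
python3 - <<'E'
from h import *
im=cv2.imread("pics/w1.png"); c=cv2.resize(im[30:270,225:330],None,fx=5,fy=5,interpolation=cv2.INTER_CUBIC)
cv2.imwrite("pics/w1a.png",c[100:700]); cv2.imwrite("pics/w1b.png",c[600:1200])
E
```

```text
(no output)
```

View pics/w1a.png

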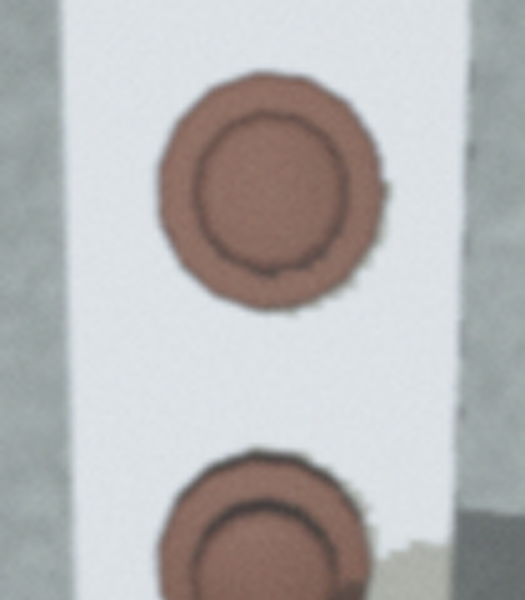

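View pics/w1b.png

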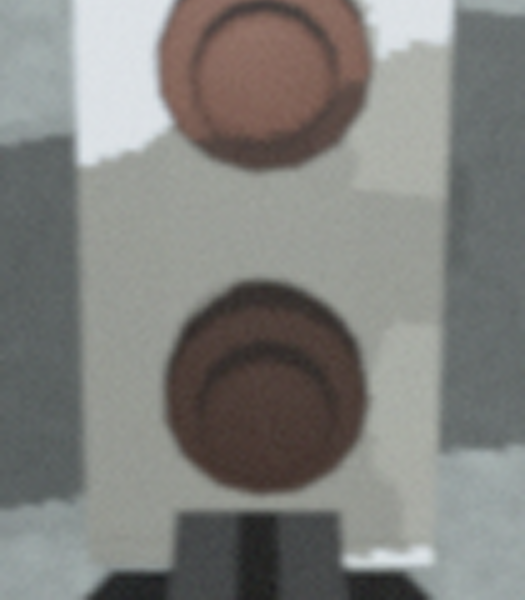

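```bash
python3 - <<'E'
from h import *
f=wristframe()
cs=[atz(f,u,v,.095) for u,v in[(279.2,88.4),(278,165),(278.4,232.4)]]
for c in cs: print(c)
# head top circle z .084
print("heads",atz(f,225+270/5,30+290/5,.08),atz(f,225+267/5,30+(600+388)/5,.078))
print(np.diff(cs,axis=0), np.linalg.norm(np.diff(cs,axis=0),axis=1))
# rack edges at z=.06
print(atz(f,225+68/5,30+292/5,.06),atz(f,225+467/5,30+292/5,.06),atz(f,225+85/5,30+1000/5,.06),atz(f,225+443/5,30+1000/5,.06))
togo(cs[0]+[0,0,.03])
E
```

```text
[0.55641115 0.23688363 0.095     ]
[0.56341533 0.17567033 0.095     ]
[0.57160112 0.11550656 0.095     ]
heads [0.55627113 0.23723175 0.08      ] [0.5718914  0.11364748 0.078     ]
[[ 7.00417299e-03 -6.12132941e-02  0.00000000e+00]
 [ 8.18579147e-03 -6.01637751e-02  5.55111512e-17]] [0.06161271 0.06071809]
[0.52099698 0.23243557 0.06      ] [0.59088614 0.24142333 0.06      ] [0.53750636 0.0997702  0.06      ] [0.60759368 0.10886882 0.06      ]
t 3.35 tcp [0.563  0.1641 0.2599] x-axis [-0.129  0.992 -0.   ] z-axis [-0.003 -0.001 -1.   ] F [0.69 0.9  0.22] w 0.0 q [-0.68  0.32  0.37  1.76 -0.13  1.09 -0.14]
shift shares [2.43 0.11 4.5 ]
```

```bash
python3 - <<'E'
from h import *
st();f=wristframe();st()
im=f["color"][:,:,::-1].copy()
c=cv2.resize(im[30:270,225:330],None,fx=5,fy=5,interpolation=cv2.INTER_CUBIC)
cv2.imwrite("pics/w2.png",np.hstack([c[100:700],c[600:1200]])[:, :800]); cv2.imwrite("pics/w2full.png",im)
cv2.imwrite("pics/w2.png",cv2.resize(np.hstack([c[100:700],c[600:1200]]),None,fx=.75,fy=.75))
# white rack mask + brown mask
hsv=cv2.cvtColor(im,cv2.COLOR_BGR2HSV)
m=((hsv[...,1]>60)&((hsv[...,0]<15)|(hsv[...,0]>170))).astype(np.uint8); m[250:]=0; m[:,:230]=0;m[:,325:]=0
n,l,s,ce=cv2.connectedComponentsWithStats(m)
for i in range(1,n):
    if s[i,4]>200: print(s[i],ce[i],atz(f,*ce[i],.08))
E
```

```text
t 3.35 tcp [0.563  0.1641 0.2599] x-axis [-0.129  0.992 -0.   ] z-axis [-0.003 -0.001 -1.   ] F [0.69 0.9  0.22] w 0.0 q [-0.68  0.32  0.37  1.76 -0.13  1.09 -0.14]
t 3.4 tcp [0.5627 0.1649 0.2598] x-axis [-0.13   0.991  0.   ] z-axis [-0.004 -0.    -1.   ] F [-0.61  0.73 -0.29] w -0.0001 q [-0.68  0.32  0.37  1.76 -0.13  1.09 -0.14]
[ 260   70   43   46 1483] [280.50977748  92.25354012] [0.55715617 0.23541106 0.08      ]
[259 147  41  34 962] [277.42619543 163.7006237 ] [0.56248703 0.17525597 0.08      ]
[260 215  38  35 895] [278.57430168 233.8424581 ] [0.5721971  0.10973765 0.08      ]
```

View pics/w2.png

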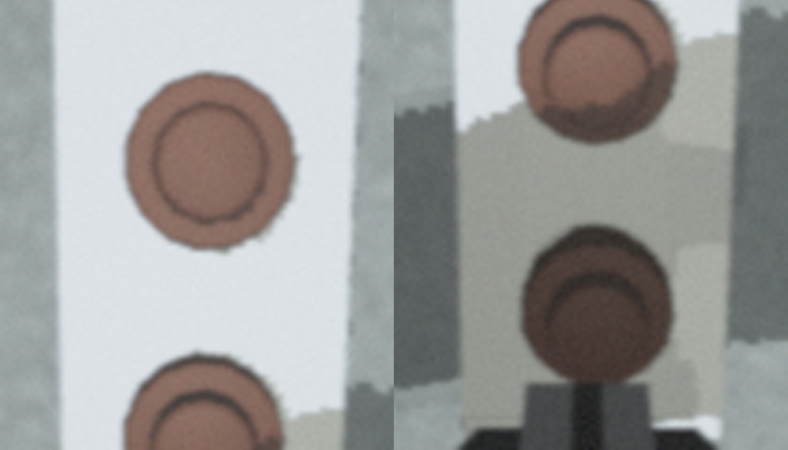

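```bash
python3 - <<'E'
from h import *
f=wristframe()
# pose at image: rebuild
T=np.eye(4); s=manip.observe(); 
x=np.array([-.129,.992,0]);z=np.array([-.003,-.001,-1.]);z/=np.linalg.norm(z);x-=z*(x@z);x/=np.linalg.norm(x)
T[:3,:3]=np.c_[x,np.cross(z,x),z];T[:3,3]=[.563,.1641,.2599];f["view"]=np.linalg.inv(T@f["T_tool_cam"])
cs=np.array([atz(f,u,v,.095) for u,v in[(281,93.4),(278.6,170.2),(279.1,236.2)]]);print(cs,np.linalg.norm(np.diff(cs,axis=0),axis=1))
st()
E
```

```text
[[0.55760727 0.2345735  0.095     ]
 [0.56389758 0.17263986 0.095     ]
 [0.57221249 0.11335389 0.095     ]] [0.06225226 0.05986621]
t 3.45 tcp [0.5626 0.1653 0.2598] x-axis [-0.131  0.991  0.   ] z-axis [-0.004 -0.    -1.   ] F [0.64 0.89 0.58] w 0.0001 q [-0.68  0.32  0.37  1.76 -0.13  1.09 -0.14]
```

```bash
python3 - <<'E'
from h import *
togo([.557,.2338,.125],[-np.sin(.122),np.cos(.122)])
E
```

```text
t 3.45 tcp [0.5626 0.1653 0.2598] x-axis [-0.131  0.991  0.   ] z-axis [-0.004 -0.    -1.   ] F [0.64 0.89 0.58] w 0.0001 q [-0.68  0.32  0.37  1.76 -0.13  1.09 -0.14]
shift shares [2.29 0.13 4.49]
turn shares [-0.03 -0.    0.08]
```

Request:
play_rows([
  [[0.8,0.04,0.6,0,0,0.03,-1],[0.8,0.04,0.8,0,0,0.03,-1],[0.7,0.04,0.8,0,0,0.02,-1],[0,0,0.8,0,0,0,-1],[0,0,0.7,0,0,0,-1],[0,0,0.4,0,0,0,-1],[0,0,0,0,0,0,-1],[0,0,0,0,0,0,-1]],
])

```text
time: 4.45
tcp_pos: [0.5483, 0.2535, 0.1269]
orientation: [-2.055, -2.363, 0.006]
ft_force: [-0.7, 0.5, -0.4]
width: 0.0
```

```bash
python3 - <<'E'
from h import *
togo([.557,.2338,.125],[-np.sin(.122),np.cos(.122)])
E
```

```text
t 4.45 tcp [0.5483 0.2535 0.1269] x-axis [-0.139  0.99   0.005] z-axis [-0.01   0.004 -1.   ] F [-0.69  0.49 -0.36] w 0.0 q [-0.76  0.49  0.3   1.83 -0.2   0.85 -0.22]
shift shares [-0.69  0.2   0.06]
turn shares [-0.08 -0.04  0.14]
```

Request:
play_rows([
  [[-0.35,0.1,0,-0.04,-0.02,0.06,-1],[-0.2,0.05,0,0,0,0,-1],[0,0,0,0,0,0,-1],[0,0,0,0,0,0,-1]],
])

```text
time: 4.95
tcp_pos: [0.5572, 0.2361, 0.1291]
orientation: [-2.071, -2.358, -0.003]
ft_force: [-0.3, -0.3, 1.2]
width: -0.0002
```

```bash
python3 - <<'E'
from h import *
togo([.557,.2338,.105],[-np.sin(.122),np.cos(.122)])
f=wristframe(); im=f["color"][:,:,::-1].copy(); cv2.imwrite("pics/w3.png",im)
g=manip.grab_frame("side")["color"][:,:,::-1]; cv2.imwrite("pics/s3.png",cv2.resize(g[230:370,220:360],None,fx=4,fy=4))
E
```

```text
t 4.95 tcp [0.5572 0.2361 0.1291] x-axis [-0.129  0.992  0.004] z-axis [-0.001  0.004 -1.   ] F [-0.26 -0.31  1.22] w -0.0002 q [-0.73  0.49  0.3   1.84 -0.19  0.84 -0.2 ]
shift shares [-0.08 -0.02  0.8 ]
turn shares [-0.01 -0.03  0.06]
```

View pics/w3.png

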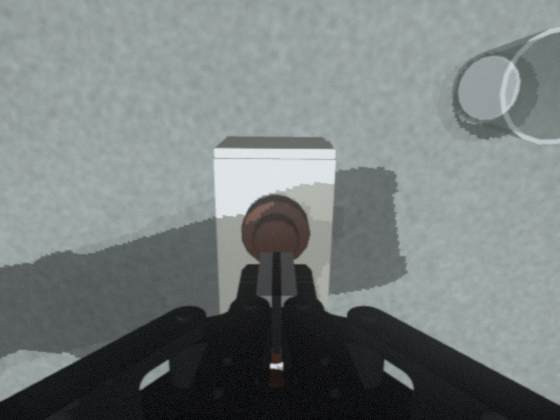

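View pics/s3.png

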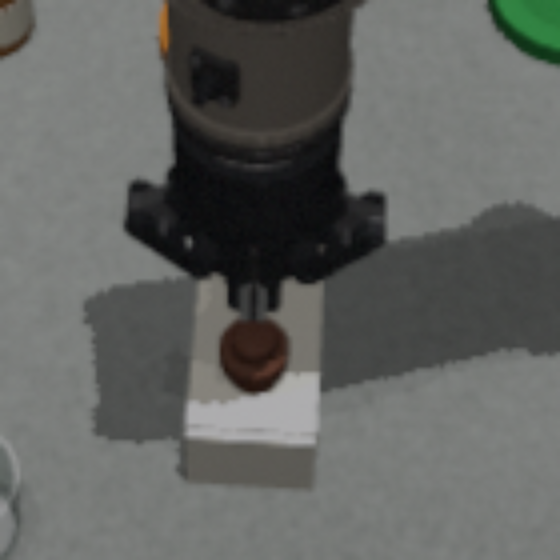

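```bash
python3 - <<'E'
from h import *
f=wristframe()
print(proj(f,[[.5565,.2338,.084],[.5565,.2338,.077],[.5565,.2338,.095]]), atz(f,276,229,.077),atz(f,275.5,241,.095))
st()
E
```

```text
[[273.7953665  235.40822217]
 [273.8811911  230.79584991]
 [273.64839828 243.30656658]] [0.55754207 0.23502309 0.077     ] [0.5572819  0.23519573 0.095     ]
t 5.1 tcp [0.557  0.2364 0.1289] x-axis [-0.129  0.992  0.004] z-axis [-0.001  0.004 -1.   ] F [ 0.24  0.19 -0.03] w -0.0003 q [-0.73  0.49  0.3   1.84 -0.19  0.84 -0.2 ]
```

Request:
play_rows([
  [[-0.05,0.02,0.3,0,-0.02,0.03,-1],[0,0,0.3,0,0,0.03,-1],[0,0,0,0,0,0,-1],[0,0,0,0,0,0,-1]],
])

```text
time: 5.6
tcp_pos: [0.5571, 0.2353, 0.1088]
orientation: [-2.079, -2.352, 0.002]
ft_force: [1.4, -0.4, -0.2]
width: -0.0004
```

```bash
cat >> h.py <<'E'
def avg(n=6):
    F=[];P=[]
    for _ in range(n):
        manip.grab_frame("side"); s=manip.observe(); F.append(s["ft_force"]);P.append(s["tcp_pos"])
    print("t",round(s["time"],2),"avg F",np.round(np.mean(F,0),2),"sd",np.round(np.std(F,0),2),"P",np.round(np.mean(P,0),5),"z",np.round(np.array(P)[:,2],4))
E
python3 - <<'E'
from h import *
avg()
togo([.557,.2348,.1],[-np.sin(.122),np.cos(.122)])
E
```

```text
t 5.9 avg F [ 0.16 -0.25  0.14] sd [0.48 0.44 0.4 ] P [0.55718 0.2353  0.10908] z [0.1088 0.109  0.1091 0.1092 0.1092 0.1092]
t 5.9 tcp [0.5573 0.2353 0.1092] x-axis [-0.123  0.992  0.001] z-axis [-0.002  0.001 -1.   ] F [ 0.3  -1.14  0.39] w 0.0002 q [-0.73  0.52  0.3   1.85 -0.2   0.81 -0.2 ]
shift shares [-0.02 -0.01  0.31]
turn shares [-0.02 -0.01  0.01]
```

Request:
play_rows([
  [[0,0,0.25,0,0,0,-1],[0,0,0,0,0,0,-1],[0,0,0,0,0,0,-1]],
])

```text
time: 6.28
tcp_pos: [0.5573, 0.2354, 0.1013]
orientation: [-2.079, -2.352, 0.001]
ft_force: [0.6, -0.6, -0.2]
width: -0.0
```

```bash
python3 - <<'E'
from h import *
avg()
E
```

```text
t 6.58 avg F [-0.21  0.08  0.02] sd [0.61 0.27 0.26] P [0.55724 0.23537 0.10134] z [0.1012 0.1013 0.1013 0.1014 0.1014 0.1014]
```

Request:
play_rows([
  [[0,0,0.05,0,0,0,-1],[0,0,0,0,0,0,-1]],
])

```text
time: 6.82
tcp_pos: [0.5573, 0.2354, 0.0999]
orientation: [-2.08, -2.352, 0.0]
ft_force: [-0.3, -0.8, 0.6]
width: -0.0002
```

```bash
python3 - <<'E'
from h import *
avg()
E
```

```text
t 7.12 avg F [-0.08  0.23 -0.05] sd [0.18 0.21 0.26] P [0.55742 0.23547 0.10003] z [0.1    0.1    0.1    0.1    0.1001 0.1001]
```

Request:
play_rows([
  [[0,0,0.06,0,0,0,-1],[0,0,0,0,0,0,-1]],
])

```text
time: 7.38
tcp_pos: [0.5574, 0.2355, 0.0981]
orientation: [-2.08, -2.352, -0.0]
ft_force: [-0.2, 0.3, -0.1]
width: 0.0003
```

```bash
python3 -c "
from h import *
avg()"
```

```text
t 7.67 avg F [ 0.21 -0.32 -0.13] sd [0.37 0.21 0.36] P [0.55756 0.23552 0.0983 ] z [0.0982 0.0982 0.0983 0.0983 0.0984 0.0984]
```

Request:
play_rows([
  [[0,0,0.05,0,0,0,-1],[0,0,0,0,0,0,-1]],
])

```text
time: 7.92
tcp_pos: [0.5576, 0.2356, 0.0968]
orientation: [-2.08, -2.352, -0.001]
ft_force: [0.6, 0.1, -0.7]
width: -0.0001
```

```bash
python3 -c "
from h import *
avg()"
```

```text
t 8.22 avg F [-0.3   0.25  0.16] sd [0.45 0.19 0.57] P [0.55769 0.23559 0.09692] z [0.0968 0.0969 0.0969 0.0969 0.097  0.0969]
```

Request:
play_rows([
  [[0,0,0.05,0,0,0,-1],[0,0,0,0,0,0,-1]],
])

```text
time: 8.48
tcp_pos: [0.5577, 0.2356, 0.0954]
orientation: [-2.08, -2.353, -0.001]
ft_force: [-0.5, -0.3, 0.4]
width: 0.0003
```

```bash
python3 -c "
from h import *
avg()"
```

```text
t 8.78 avg F [-0.07  0.02  0.24] sd [0.59 0.44 0.56] P [0.55778 0.23564 0.09549] z [0.0954 0.0955 0.0955 0.0955 0.0955 0.0955]
```

Request:
play_rows([
  [[0,0,0.04,0,0,0,-1],[0,0,0,0,0,0,-1]],
])

```text
time: 9.02
tcp_pos: [0.558, 0.2357, 0.0945]
orientation: [-2.08, -2.353, -0.002]
ft_force: [0.1, -0.1, 0.1]
width: -0.0
```

```bash
python3 -c "
from h import *
avg(10)"
```

```text
t 9.53 avg F [-0.14 -0.17  0.38] sd [0.5  0.34 0.49] P [0.55795 0.23568 0.09444] z [0.0944 0.0945 0.0945 0.0944 0.0945 0.0944 0.0944 0.0944 0.0944 0.0944]
```

Request:
play_rows([
  [[0,0,0.04,0,0,0,-1],[0,0,0,0,0,0,-1]],
])

```text
time: 9.78
tcp_pos: [0.5581, 0.2357, 0.0934]
orientation: [-2.08, -2.353, -0.003]
ft_force: [0.2, 0.4, 2.1]
width: -0.0
```

```bash
python3 -c "
from h import *
avg(10)"
```

```text
t 10.28 avg F [-0.6  -0.48  2.33] sd [0.4  0.39 0.46] P [0.55804 0.23572 0.09341] z [0.0935 0.0934 0.0934 0.0934 0.0934 0.0934 0.0934 0.0934 0.0934 0.0934]
```

Request:
play_rows([
  [[0,0,0.04,0,0,0,-1],[0,0,0,0,0,0,-1]],
])

```text
time: 10.52
tcp_pos: [0.5582, 0.2357, 0.0924]
orientation: [-2.08, -2.353, -0.003]
ft_force: [-0.6, -0.6, 4.0]
width: -0.0002
```

```bash
python3 -c "
from h import *
avg(8)"
```

```text
t 10.93 avg F [-1.18 -0.56  4.09] sd [0.58 0.52 0.57] P [0.55818 0.23576 0.0924 ] z [0.0924 0.0924 0.0924 0.0924 0.0924 0.0924 0.0924 0.0924]
```

Request:
play_rows([
  [[0,0,0.065,0,0,0,-1],[0,0,0,0,0,0,-1]],
])

```text
time: 11.18
tcp_pos: [0.5584, 0.2358, 0.0908]
orientation: [-2.08, -2.353, -0.004]
ft_force: [-2.2, -0.3, 6.4]
width: -0.0003
```

```bash
python3 -c "
from h import *
avg(8)"
```

```text
t 11.57 avg F [-1.61 -0.92  6.78] sd [0.37 0.24 0.27] P [0.55845 0.23585 0.09093] z [0.0909 0.091  0.0909 0.0909 0.0909 0.0909 0.0909 0.0909]
```

Request:
play_rows([
  [[0,0,-0.5,0,0,0,-1],[0,0,-0.4,0,0,0,-1],[0,0,-0.1,0,0,0,-1],[-0.4,0,0,0,0,0,-1],[-0.6,0,0,0,0,0,-1],[-0.5,0,0,0,0,0,-1],[-0.2,0,0,0,0,0,-1],[0,0,0,0,0,0,-1],[0,0,0,0,0,0,-1]],
])

```text
time: 12.7
tcp_pos: [0.5644, 0.1796, 0.1212]
orientation: [-2.083, -2.35, -0.001]
ft_force: [0.3, 0.6, -0.0]
width: 0.0003
```

```bash
python3 - <<'E'
from h import *
togo([.5645,.1733,.107],[-np.sin(.122),np.cos(.122)])
f=wristframe(); im=f["color"][:,:,::-1].copy(); cv2.imwrite("pics/w4.png",im)
E
```

```text
t 12.7 tcp [0.5644 0.1796 0.1212] x-axis [-0.12   0.993  0.001] z-axis [-0.001  0.001 -1.   ] F [ 0.27  0.6  -0.05] w 0.0003 q [-0.65  0.48  0.31  1.87 -0.2   0.82 -0.11]
shift shares [-0.21 -0.02  0.47]
turn shares [-0.01 -0.01 -0.01]
```

View pics/w4.png

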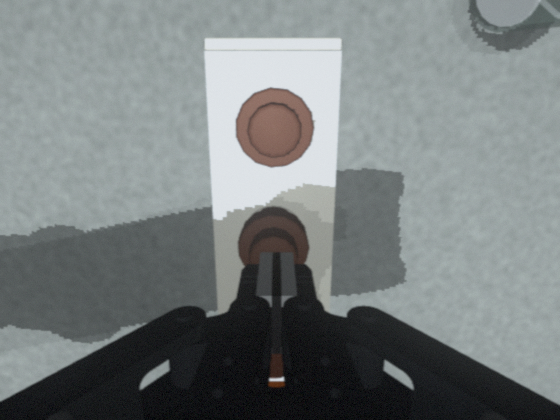

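Request:
play_rows([
  [[-0.15,-0.04,0.2,0,0,0,-1],[-0.05,0,0.3,0,0,0,-1],[0,0,0.07,0,0,0,-1],[0,0,0,0,0,0,-1],[0,0,0,0,0,0,-1]],
])

```text
time: 13.38
tcp_pos: [0.5633, 0.1745, 0.1023]
orientation: [-2.08, -2.352, 0.0]
ft_force: [0.0, 0.4, 0.6]
width: 0.0
```

```bash
python3 -c "
from h import *
togo([.5635,.1735,.1],[-np.sin(.122),np.cos(.122)])
avg(6)"
```

```text
t 13.375 tcp [0.5633 0.1745 0.1023] x-axis [-0.122  0.992  0.001] z-axis [-0.002  0.001 -1.   ] F [0.04 0.35 0.55] w 0.0 q [-0.64  0.5   0.3   1.89 -0.21  0.78 -0.1 ]
shift shares [-0.03  0.    0.08]
turn shares [-0.01 -0.01  0.01]
t 13.68 avg F [-0.2  -0.3   0.11] sd [0.52 0.32 0.47] P [0.5634  0.17444 0.10245] z [0.1024 0.1024 0.1025 0.1025 0.1025 0.1025]
```

Request:
play_rows([
  [[0,0,0.12,0,0,0,-1],[0,0,0,0,0,0,-1]],
])

```text
time: 13.92
tcp_pos: [0.5634, 0.1744, 0.0987]
orientation: [-2.08, -2.352, -0.0]
ft_force: [-0.2, 0.8, -0.2]
width: 0.0002
```

```bash
python3 -c "
from h import *
avg(6)"
```

```text
t 14.22 avg F [0.1  0.13 0.12] sd [0.32 0.56 0.29] P [0.56367 0.17448 0.09903] z [0.0989 0.099  0.099  0.0991 0.0991 0.0991]
```

Request:
play_rows([
  [[0,0,0.06,0,0,0,-1],[0,0,0,0,0,0,-1]],
])

```text
time: 14.48
tcp_pos: [0.5637, 0.1745, 0.0972]
orientation: [-2.08, -2.352, -0.001]
ft_force: [0.3, -0.6, -0.0]
width: -0.0005
```

```bash
python3 -c "
from h import *
avg(8)"
```

```text
t 14.88 avg F [-0.05 -0.15 -0.06] sd [0.43 0.69 0.43] P [0.56384 0.17456 0.0974 ] z [0.0973 0.0973 0.0974 0.0974 0.0974 0.0974 0.0974 0.0974]
```

Request:
play_rows([
  [[0,0,0.04,0,0,0,-1],[0,0,0,0,0,0,-1]],
])

```text
time: 15.12
tcp_pos: [0.564, 0.1746, 0.0963]
orientation: [-2.08, -2.353, -0.002]
ft_force: [-0.6, 1.1, 0.7]
width: 0.0002
```

```bash
python3 -c "
from h import *
avg(8)"
```

```text
t 15.53 avg F [ 0.24 -0.14  0.61] sd [0.6  0.6  0.52] P [0.56396 0.17459 0.0963 ] z [0.0963 0.0963 0.0963 0.0963 0.0963 0.0963 0.0963 0.0963]
```

Request:
play_rows([
  [[0,0,0.04,0,0,0,-1],[0,0,0,0,0,0,-1]],
])

```text
time: 15.78
tcp_pos: [0.564, 0.1746, 0.0952]
orientation: [-2.08, -2.353, -0.002]
ft_force: [0.2, 0.3, 1.6]
width: 0.0001
```

```bash
python3 -c "
from h import *
avg(8)"
```

```text
t 16.18 avg F [-0.13 -0.13  1.31] sd [0.36 0.35 0.37] P [0.56401 0.17461 0.09521] z [0.0952 0.0952 0.0952 0.0952 0.0952 0.0952 0.0952 0.0952]
```

Request:
play_rows([
  [[0,0,0.04,0,0,0,-1],[0,0,0,0,0,0,-1]],
])

```text
time: 16.42
tcp_pos: [0.5641, 0.1746, 0.094]
orientation: [-2.08, -2.353, -0.003]
ft_force: [-1.0, -0.4, 1.8]
width: 0.0001
```

```bash
python3 -c "
from h import *
avg(10)"
```

```text
t 16.93 avg F [-0.24 -0.08  1.91] sd [0.48 0.35 0.38] P [0.56407 0.17461 0.09408] z [0.0941 0.0941 0.0941 0.0941 0.0941 0.0941 0.0941 0.0941 0.094  0.0941]
```

Request:
play_rows([
  [[0,0,0.045,0,0,0,-1],[0,0,0,0,0,0,-1]],
])

```text
time: 17.18
tcp_pos: [0.5641, 0.1746, 0.0928]
orientation: [-2.08, -2.353, -0.003]
ft_force: [-0.3, -0.6, 3.1]
width: -0.0
```

```bash
python3 -c "
from h import *
avg(10)"
```

```text
t 17.68 avg F [-0.8  -0.24  2.82] sd [0.5  0.53 0.56] P [0.56415 0.17465 0.09283] z [0.0928 0.0928 0.0928 0.0929 0.0928 0.0928 0.0928 0.0928 0.0928 0.0928]
```

Request:
play_rows([
  [[0,0,-0.5,0,0,0,-1],[0,0,-0.4,0,0,0,-1],[0,0,-0.1,0,0,0,-1],[-0.4,0,0,0,0,0,-1],[-0.6,0,0,0,0,0,-1],[-0.6,0,0,0,0,0,-1],[-0.3,0,0,0,0,0,-1],[-0.1,0,0,0,0,0,-1],[0,0,0,0,0,0,-1]],
])

```text
time: 18.8
tcp_pos: [0.5716, 0.1086, 0.1241]
orientation: [-2.084, -2.35, -0.001]
ft_force: [0.5, 0.5, -0.0]
width: -0.0003
```

```bash
python3 - <<'E'
from h import *
togo([.5715,.1118,.1],[-np.sin(.122),np.cos(.122)])
f=wristframe(); im=f["color"][:,:,::-1].copy(); cv2.imwrite("pics/w5.png",im)
E
```

```text
t 18.8 tcp [0.5716 0.1086 0.1241] x-axis [-0.119  0.993  0.001] z-axis [-0.     0.001 -1.   ] F [ 0.46  0.5  -0.04] w -0.0003 q [-0.54  0.46  0.32  1.9  -0.2   0.81  0.01]
shift shares [0.11 0.01 0.8 ]
turn shares [-0.   -0.01 -0.02]
```

View pics/w5.png

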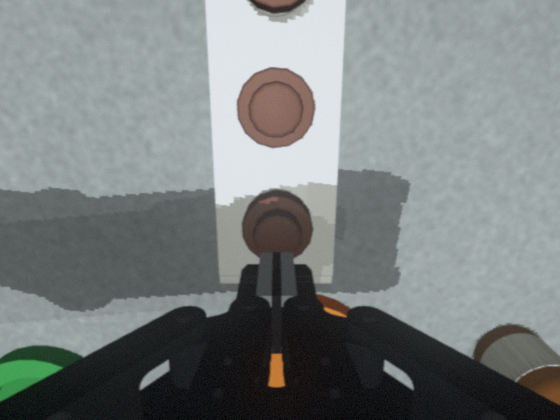

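Request:
play_rows([
  [[0.1,0.02,0.3,0,0,0,-1],[0,0,0.3,0,0,0,-1],[0,0,0.1,0,0,0,-1],[0,0,0,0,0,0,-1],[0,0,0,0,0,0,-1]],
])

```text
time: 19.48
tcp_pos: [0.5712, 0.1143, 0.1008]
orientation: [-2.079, -2.353, 0.0]
ft_force: [0.4, -0.5, -0.2]
width: 0.0001
```

```bash
python3 -c "
from h import *
togo([.5715,.1118,.1],[-np.sin(.122),np.cos(.122)])
avg(6)"
```

```text
t 19.475 tcp [0.5712 0.1143 0.1008] x-axis [-0.123  0.992  0.001] z-axis [-0.002  0.001 -1.   ] F [ 0.35 -0.47 -0.16] w 0.0001 q [-0.54  0.5   0.31  1.91 -0.21  0.77  0.01]
shift shares [-0.08  0.    0.03]
turn shares [-0.01 -0.01  0.01]
t 19.77 avg F [-0.27 -0.13  0.03] sd [0.52 0.32 0.35] P [0.57129 0.11425 0.101  ] z [0.1009 0.101  0.101  0.1011 0.101  0.101 ]
```

Request:
play_rows([
  [[-0.06,0,0.07,0,0,0,-1],[0,0,0,0,0,0,-1]],
])

```text
time: 20.02
tcp_pos: [0.5715, 0.1122, 0.0989]
orientation: [-2.079, -2.352, -0.001]
ft_force: [0.0, 0.0, -0.0]
width: -0.0001
```

```bash
python3 -c "
from h import *
avg(6)"
```

```text
t 20.32 avg F [0.   0.31 0.04] sd [0.42 0.2  0.29] P [0.57168 0.11256 0.09908] z [0.099  0.0991 0.0991 0.0991 0.0991 0.0991]
```

Request:
play_rows([
  [[0,0,0.05,0,0,0,-1],[0,0,0,0,0,0,-1]],
])

```text
time: 20.58
tcp_pos: [0.5717, 0.1127, 0.0975]
orientation: [-2.079, -2.353, -0.001]
ft_force: [0.5, -0.4, -1.3]
width: 0.0001
```

```bash
python3 -c "
from h import *
avg(6)"
```

```text
t 20.88 avg F [-0.25 -0.23  0.18] sd [0.23 0.51 0.6 ] P [0.57179 0.11269 0.09764] z [0.0976 0.0976 0.0976 0.0976 0.0977 0.0977]
```

Request:
play_rows([
  [[0,0,0.05,0,0,0,-1],[0,0,0,0,0,0,-1]],
])

```text
time: 21.12
tcp_pos: [0.5718, 0.1127, 0.0961]
orientation: [-2.079, -2.353, -0.002]
ft_force: [-0.3, -0.2, 0.3]
width: 0.0003
```

```bash
python3 -c "
from h import *
avg(6)"
```

```text
t 21.43 avg F [-0.13  0.08  0.17] sd [0.45 0.27 0.33] P [0.57192 0.11272 0.09622] z [0.0962 0.0962 0.0962 0.0963 0.0963 0.0962]
```

Request:
play_rows([
  [[0,0,0.05,0,0,0,-1],[0,0,0,0,0,0,-1]],
])

```text
time: 21.68
tcp_pos: [0.5719, 0.1127, 0.0947]
orientation: [-2.079, -2.353, -0.002]
ft_force: [0.1, 0.2, 0.2]
width: -0.0002
```

```bash
python3 -c "
from h import *
avg(6)"
```

```text
t 21.98 avg F [-0.22 -0.02 -0.02] sd [0.52 0.81 0.42] P [0.57203 0.11274 0.09479] z [0.0947 0.0948 0.0948 0.0948 0.0948 0.0948]
```

Request:
play_rows([
  [[0,0,0.04,0,0,0,-1],[0,0,0,0,0,0,-1]],
])

```text
time: 22.22
tcp_pos: [0.5723, 0.1128, 0.0939]
orientation: [-2.08, -2.353, -0.003]
ft_force: [-0.7, -0.2, 1.8]
width: 0.0
```

```bash
python3 -c "
from h import *
avg(6)"
```

```text
t 22.52 avg F [-0.56 -0.05  2.44] sd [0.33 0.43 0.57] P [0.57227 0.11279 0.09389] z [0.0939 0.0939 0.0939 0.0939 0.0938 0.0938]
```

Request:
play_rows([
  [[0,0,0.04,0,0,0,-1],[0,0,0,0,0,0,-1]],
])

```text
time: 22.78
tcp_pos: [0.5725, 0.1128, 0.0931]
orientation: [-2.08, -2.354, -0.004]
ft_force: [-1.8, -0.8, 6.0]
width: 0.0001
```

```bash
python3 -c "
from h import *
avg(6)"
```

```text
t 23.07 avg F [-1.43 -0.3   5.09] sd [0.53 0.37 0.93] P [0.57252 0.11281 0.09307] z [0.0931 0.0931 0.0931 0.093  0.093  0.093 ]
```

Request:
play_rows([
  [[0,0,0.05,0,0,0,-1],[0,0,0.05,0,0,0,-1],[0,0,0.0,0,0,0,-1],[0,0,0.0,0,0,0,-1]],
])

```text
time: 23.58
tcp_pos: [0.5736, 0.113, 0.0925]
orientation: [-2.08, -2.354, -0.008]
ft_force: [-2.4, 0.1, 7.5]
width: 0.0
```

```bash
python3 -c "
from h import *
avg(6)"
```

```text
t 23.88 avg F [-2.   -0.38  8.31] sd [0.45 0.26 0.45] P [0.57357 0.11298 0.09243] z [0.0925 0.0925 0.0924 0.0924 0.0924 0.0924]
```

Request:
play_rows([
  [[0,-0.03,0.07,0,0,0,-1],[0,0,0.02,0,0,0,-1]],
])

```text
time: 24.12
tcp_pos: [0.5734, 0.113, 0.0913]
orientation: [2.081, 2.354, 0.01]
ft_force: [-3.6, -0.9, 12.1]
width: -0.0
```

```bash
python3 -c "
from h import *
avg(4)"
```

```text
t 24.32 avg F [-2.54 -0.67 11.59] sd [0.28 0.28 0.22] P [0.57344 0.11298 0.0914 ] z [0.0914 0.0914 0.0914 0.0914]
```

Request:
play_rows([
  [[0,-0.02,0.055,0,0,0,-1],[0,0,0.03,0,0,0,-1]],
])

```text
time: 24.58
tcp_pos: [0.5738, 0.113, 0.091]
orientation: [2.081, 2.353, 0.014]
ft_force: [-3.8, -0.9, 13.3]
width: 0.0003
```

```bash
python3 -c "
from h import *
avg(6)"
```

```text
t 24.88 avg F [-3.91 -0.46 13.07] sd [0.3  0.53 0.62] P [0.57387 0.11304 0.09108] z [0.0911 0.0911 0.0911 0.0911 0.0911 0.0911]
```

Request:
play_rows([
  [[0,-0.02,0.06,0,0,0,-1],[0,0,0.045,0,0,0,-1]],
])

```text
time: 25.12
tcp_pos: [0.5744, 0.1131, 0.0905]
orientation: [2.081, 2.352, 0.018]
ft_force: [-3.2, -1.2, 15.0]
width: 0.0002
```

```bash
python3 -c "
from h import *
avg(8)"
```

```text
t 25.52 avg F [-3.85 -0.64 15.46] sd [0.4  0.49 0.51] P [0.5745  0.11314 0.09059] z [0.0905 0.0906 0.0906 0.0906 0.0906 0.0906 0.0906 0.0906]
```

Request:
play_rows([
  [[0,0,-0.5,0,0,0,-1],[0,0,-0.8,0,0,0,-1],[0.2,-0.05,-0.6,0,0,0,0.1],[0.7,0,-0.2,0,0,0,0.1],[0.8,0,0,0,0,0,0.1],[0.8,0,0,0,0,0,0.1],[0.5,0,0,0,0,0,0.1],[0.3,0,0,0,0,0,0.1],[0,0,0,0,0,0,0.1],[0,0,0,0,0,0,0.1]],
])

```text
time: 26.78
tcp_pos: [0.5591, 0.2139, 0.1572]
orientation: [2.082, 2.35, 0.017]
ft_force: [0.2, -0.3, 0.3]
width: 0.0471
```

```bash
python3 - <<'E'
from h import *
togo([.5573,.235,.11],[-np.sin(.122),np.cos(.122)])
f=wristframe(); im=f["color"][:,:,::-1].copy(); cv2.imwrite("pics/w6.png",im)
E
```

```text
t 26.775 tcp [0.5591 0.2139 0.1572] x-axis [-0.121  0.993  0.006] z-axis [ 0.009  0.007 -1.   ] F [ 0.21 -0.32  0.26] w 0.0471 q [-0.71  0.44  0.32  1.84 -0.18  0.88 -0.19]
shift shares [0.7  0.01 1.58]
turn shares [ 0.08 -0.05 -0.01]
```

View pics/w6.png

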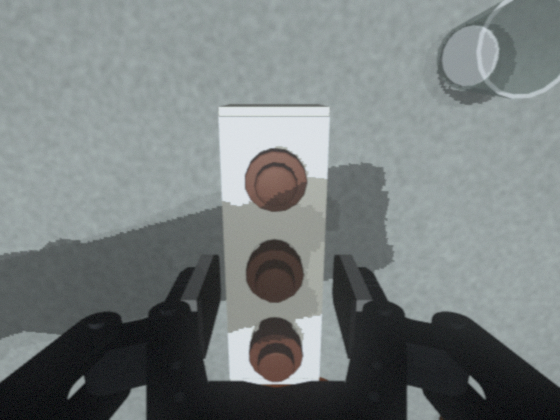

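```bash
python3 - <<'E'
from h import *
f=manip.grab_frame("wrist");T=f["T_tool_cam"];f["view"]=np.linalg.inv(T)
for r in (0,.004,.008,.012):
    for x in(.011,): print(r,proj(f,[[x,.0236,-r],[x,-.0236,-r],[x,0,-r]]).round(1).tolist())
im=f["color"][:,:,::-1]; cv2.imwrite("pics/w7.png",cv2.resize(im[235:335,160:400],None,fx=3.2,fy=3.2,interpolation=cv2.INTER_CUBIC))
E
```

```text
0 [[331.5, 245.6], [218.7, 245.6], [275.1, 245.6]]
0.004 [[332.9, 249.6], [217.2, 249.5], [275.1, 249.5]]
0.008 [[334.3, 253.7], [215.7, 253.6], [275.0, 253.7]]
0.012 [[335.9, 258.0], [214.1, 258.0], [275.0, 258.0]]
```

View pics/w7.png

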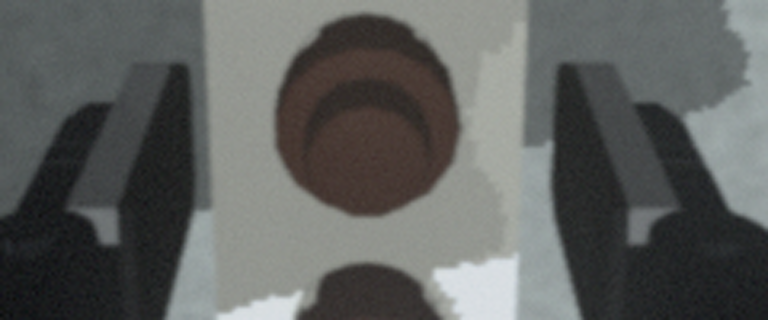

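Request:
play_rows([
  [[0.3,0,0.3,0.04,-0.02,0,0.15],[0.3,0,0.5,0.04,-0.02,0,0.15],[0.05,0,0.4,0,0,0,0.15],[0,0,0.1,0,0,0,0.15],[0,0,0,0,0,0,0.15],[0,0,0,0,0,0,0.15]],
])

```text
time: 27.62
tcp_pos: [0.5564, 0.2335, 0.1144]
orientation: [-2.084, -2.349, 0.004]
ft_force: [-0.1, 0.1, -0.2]
width: 0.0489
```

```bash
python3 - <<'E'
from h import *
togo([.5573,.235,.0705],[-np.sin(.122),np.cos(.122)])
f=wristframe(); im=f["color"][:,:,::-1].copy(); cv2.imwrite("pics/w8.png",im)
E
```

```text
t 27.625 tcp [0.5564 0.2335 0.1144] x-axis [-0.119  0.993 -0.   ] z-axis [-0.003 -0.001 -1.   ] F [-0.1   0.05 -0.17] w 0.0489 q [-0.72  0.51  0.3   1.85 -0.2   0.82 -0.21]
shift shares [0.05 0.04 1.46]
turn shares [-0.02  0.   -0.02]
```

View pics/w8.png

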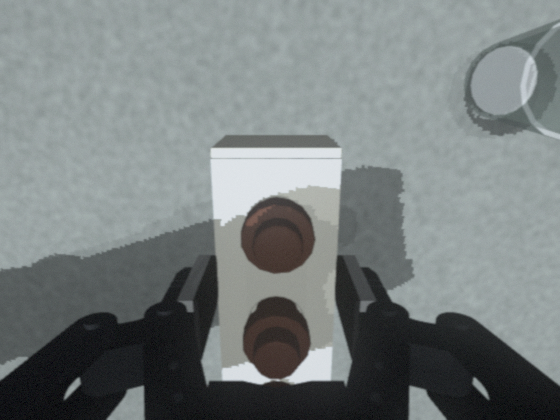

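Request:
play_rows([
  [[0.05,0.02,0.3,0,0,0,0.15],[0,0.02,0.4,0,0,0,0.15],[0,0,0.4,0,0,0,0.15],[0,0,0.15,0,0,0,0.15],[0,0,0,0,0,0,0.15],[0,0,0,0,0,0,0.15]],
])

```text
time: 28.42
tcp_pos: [0.5575, 0.235, 0.0743]
orientation: [-2.085, -2.348, 0.003]
ft_force: [-0.1, -0.3, -0.4]
width: 0.0493
```

```bash
python3 - <<'E'
from h import *
togo([.5573,.235,.0705],[-np.sin(.122),np.cos(.122)])
E
```

```text
t 28.425 tcp [0.5575 0.235  0.0743] x-axis [-0.119  0.993 -0.   ] z-axis [-0.002 -0.001 -1.   ] F [-0.14 -0.28 -0.38] w 0.0493 q [-0.71  0.56  0.28  1.86 -0.22  0.75 -0.19]
shift shares [ 0.   -0.01  0.13]
turn shares [-0.02  0.   -0.03]
```

Request:
play_rows([
  [[0,0,0.13,0,0,0,0.15],[0,0,0,0,0,0,-0.2],[0,0,0,0,0,0,-0.5],[0,0,0,0,0,0,-0.5],[0,0,0,0,0,0,-0.5]],
], grip_force=30)

```text
time: 29.05
tcp_pos: [0.5578, 0.2352, 0.0709]
orientation: [-2.085, -2.349, 0.002]
ft_force: [-0.3, 0.4, -0.9]
width: 0.0363
```

```bash
python3 - <<'E'
from h import *
st();avg(3)
f=wristframe(); cv2.imwrite("pics/w9.png",f["color"][:,:,::-1])
g=manip.grab_frame("side")["color"][:,:,::-1]; cv2.imwrite("pics/s9.png",cv2.resize(g[230:370,220:360],None,fx=4,fy=4))
E
```

```text
t 29.05 tcp [0.5578 0.2352 0.0709] x-axis [-0.119  0.993  0.   ] z-axis [-0.001  0.    -1.   ] F [-0.33  0.44 -0.92] w 0.0363 q [-0.71  0.57  0.28  1.87 -0.22  0.74 -0.19]
t 29.2 avg F [-0.01 -0.23 -0.86] sd [0.13 0.38 0.18] P [0.55784 0.23517 0.07088] z [0.0709 0.0709 0.0709]
```

View pics/w9.png

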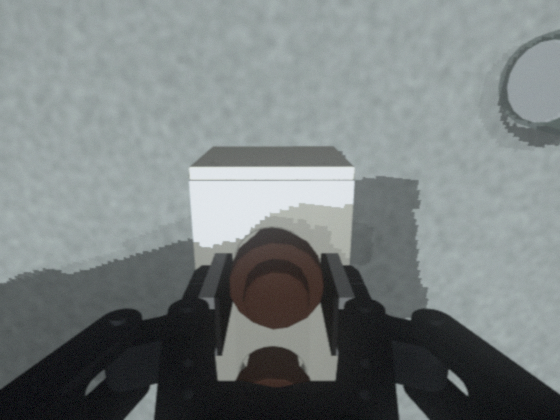

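View pics/s9.png

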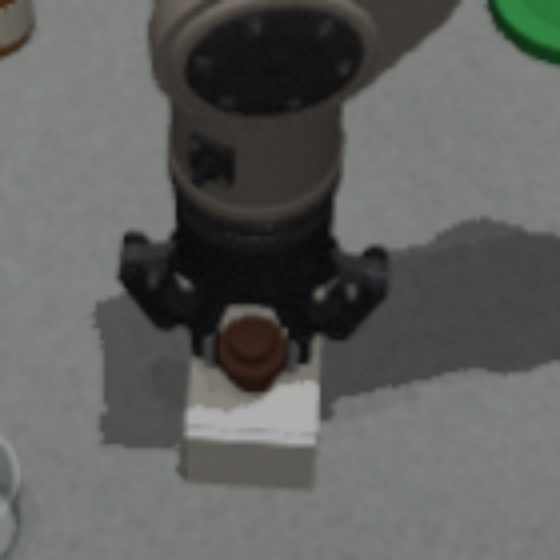

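Request:
play_rows([
  [[0,0,-0.1,0,0,0,-0.5],[0,0,-0.3,0,0,0,-0.5],[0,0,-0.6,0,0,0,-0.5],[0,0,-0.8,0,0,0,-0.5],[0,0,-0.8,0,0,0,-0.5],[0,0,-0.8,0,0,0,-0.5],[0,0,-0.7,0,0,0,-0.5],[0,0,-0.3,0,0,0,-0.5],[0,0,-0.1,0,0,0,-0.5],[0,0,0,0,0,0,-0.5]],
])

```text
time: 30.55
tcp_pos: [0.559, 0.2349, 0.2182]
orientation: [2.086, 2.348, 0.008]
ft_force: [-0.2, -0.3, -0.5]
width: 0.0366
```

```bash
python3 - <<'E'
from h import *
togo([.560,-.194,.215],[-np.sin(.122),np.cos(.122)])
f=wristframe(); cv2.imwrite("pics/w10.png",f["color"][:,:,::-1])
E
```

```text
t 30.55 tcp [0.559  0.2349 0.2182] x-axis [-0.118  0.993  0.003] z-axis [ 0.004  0.003 -1.   ] F [-0.15 -0.34 -0.54] w 0.0366 q [-0.76  0.39  0.34  1.76 -0.15  1.01 -0.25]
shift shares [-14.2   -1.65   0.06]
turn shares [ 0.03 -0.02 -0.03]
```

View pics/w10.png

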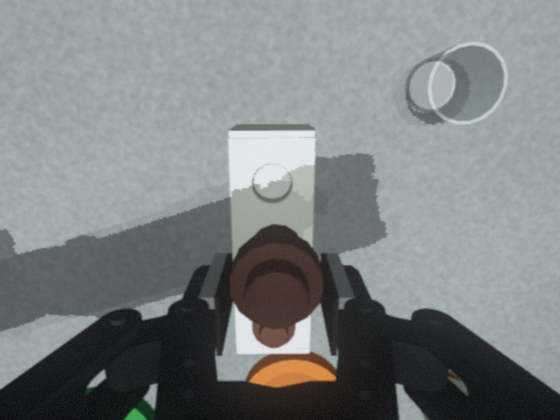

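Request:
play_rows([
  [[-0.5,-0.06,0,0,0,0,-0.5],[-1,-0.12,0,0,0,0,-0.5],[-1,-0.12,0,0,0,0,-0.5],[-1,-0.12,0,0,0,0,-0.5],[-1,-0.12,0,0,0,0,-0.5],[-1,-0.12,0,0,0,0,-0.5],[-1,-0.12,0,0,0,0,-0.5],[-1,-0.12,0,0,0,0,-0.5],[-1,-0.12,0,0,0,0,-0.5],[-1,-0.12,0,0,0,0,-0.5]],
])

```text
time: 31.85
tcp_pos: [0.5515, -0.0707, 0.2112]
orientation: [-2.088, -2.341, 0.014]
ft_force: [1.0, 0.6, -0.8]
width: 0.0364
```

```bash
python3 - <<'E'
from h import *
togo([.560,-.265,.222],[-np.sin(.122),np.cos(.122)])
E
```

```text
t 31.85 tcp [ 0.5515 -0.0707  0.2112] x-axis [-0.114  0.993 -0.003] z-axis [-0.009 -0.004 -1.   ] F [ 1.01  0.58 -0.8 ] w 0.0364 q [-0.34  0.32  0.44  1.88 -0.16  0.98  0.28]
shift shares [-6.47 -0.46 -0.34]
turn shares [-0.08  0.02 -0.06]
```

Request:
play_rows([
  [[-0.8,-0.06,-0.15,-0.03,0,0,-0.5],[-0.9,-0.06,-0.15,0,0,0,-0.5],[-1,-0.06,-0.1,0,0,0,-0.5],[-1,-0.06,0,0,0,0,-0.5],[-0.9,-0.06,0,0,0,0,-0.5],[-0.5,-0.06,0,0,0,0,-0.5],[-0.2,0,0,0,0,0,-0.5],[0,0,0,0,0,0,-0.5],[0,0,0,0,0,0,-0.5],[0,0,0,0,0,0,-0.5]],
])

```text
time: 33.1
tcp_pos: [0.5504, -0.2418, 0.2198]
orientation: [-2.094, -2.329, 0.021]
ft_force: [0.5, 0.3, -0.7]
width: 0.0367
```

```bash
python3 - <<'E'
from h import *
st();avg(2)
f=wristframe();st(); cv2.imwrite("pics/w11.png",f["color"][:,:,::-1]); np.save("v11.npy",f["view"])
print(proj(f,[[.5605,-.1927,.145]]))
E
```

```text
t 33.1 tcp [ 0.5504 -0.2418  0.2198] x-axis [-0.106  0.994 -0.002] z-axis [-0.016 -0.004 -1.   ] F [ 0.5   0.32 -0.66] w 0.0367 q [-0.07  0.4   0.5   1.77 -0.21  1.04  0.61]
t 33.2 avg F [ 0.33  0.17 -0.66] sd [0.06 0.29 0.05] P [ 0.55046 -0.24184  0.21979] z [0.2198 0.2198]
t 33.25 tcp [ 0.5504 -0.2422  0.2198] x-axis [-0.105  0.994 -0.002] z-axis [-0.016 -0.004 -1.   ] F [-0.25  0.87 -0.72] w 0.0364 q [-0.07  0.4   0.5   1.77 -0.21  1.04  0.61]
[[303.71684305 135.40305189]]
```

View pics/w11.png

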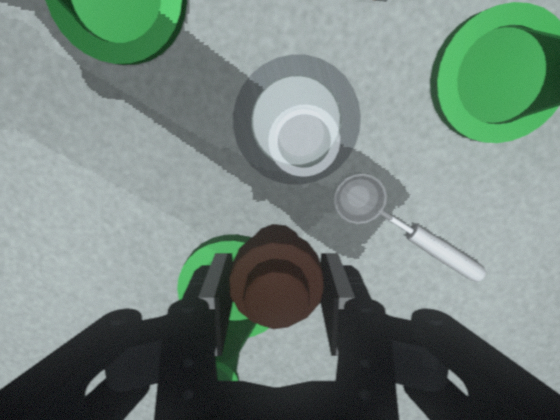

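```bash
python3 - <<'E'
import cv2
im=cv2.imread("pics/w11.png"); cv2.imwrite("pics/w11c.png",cv2.resize(im[90:200,230:370],None,fx=5,fy=5,interpolation=cv2.INTER_CUBIC))
E
```

```text
(no output)
```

View pics/w11c.png

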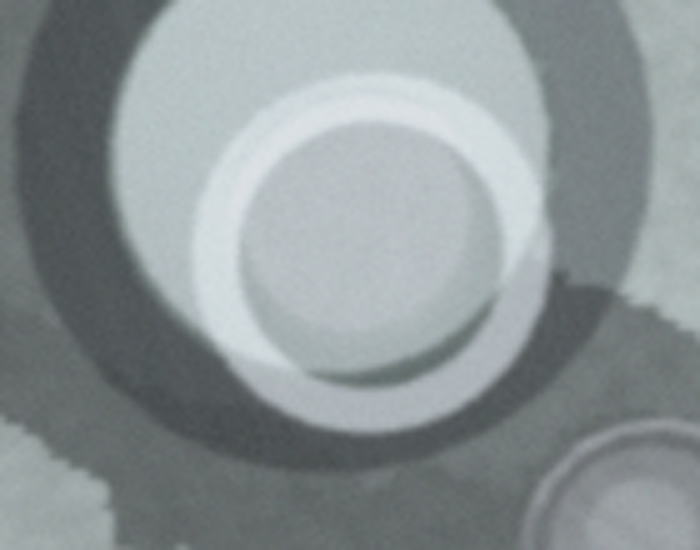

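```bash
python3 - <<'E'
from h import *
im=cv2.imread("pics/w11.png"); cv2.imwrite("pics/w11d.png",cv2.resize(im[215:340,205:350],None,fx=5,fy=5,interpolation=cv2.INTER_CUBIC))
f=manip.grab_frame("wrist"); f["view"]=np.load("v11.npy"); 
m=atz(f,304.3,140.7,.145); print("mouth",m)
f["view"]=np.linalg.inv(f["T_tool_cam"])
t=np.linspace(0,2*np.pi,9)[:8]
for n,r,z in(("crown",.0125,-.0238),("headtop",.019,-.0131),("headbot",.019,.0009)):
    P=proj(f,np.c_[r*np.cos(t),r*np.sin(t),np.full(8,z)]); P=(P-[205,215])*5
    print(n,"top",P[0].round(),"right",P[2].round(),"bottom",P[4].round(),"left",P[6].round())
E
```

```text
mouth [ 0.56122924 -0.19570139  0.145     ]
crown top [350. 267.] right [521. 422.] bottom [350. 569.] left [179. 422.]
headtop top [350. 125.] right [592. 349.] bottom [350. 557.] left [109. 349.]
headbot top [351.  59.] right [572. 267.] bottom [351. 461.] left [130. 267.]
```

View pics/w11d.png

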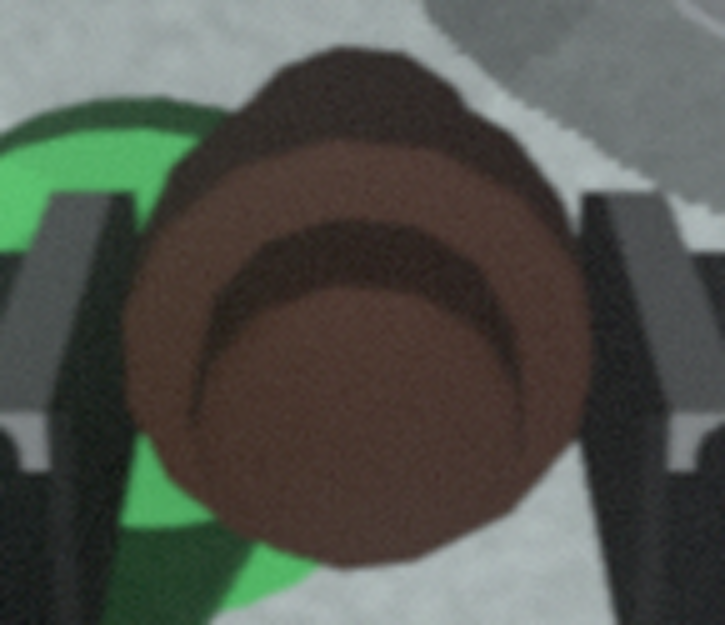

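```bash
python3 - <<'E'
from h import *
togo([.5605,-.1948,.200],[-np.sin(.122),np.cos(.122)])
E
```

```text
t 33.3 tcp [ 0.5503 -0.2424  0.2199] x-axis [-0.105  0.994 -0.002] z-axis [-0.016 -0.004 -1.   ] F [-0.24 -0.13 -1.18] w 0.0365 q [-0.07  0.4   0.5   1.77 -0.21  1.04  0.61]
shift shares [1.54 0.51 0.65]
turn shares [-0.14  0.02 -0.14]
```

Request:
play_rows([
  [[0.3,0.12,0.1,-0.07,0.01,-0.07,-0.5],[0.5,0.15,0.2,-0.07,0.01,-0.07,-0.5],[0.4,0.14,0.15,0,0,0,-0.5],[0.15,0.05,0.1,0,0,0,-0.5],[0,0,0,0,0,0,-0.5],[0,0,0,0,0,0,-0.5]],
])

```text
time: 34.05
tcp_pos: [0.56, -0.1961, 0.2017]
orientation: [-2.078, -2.356, -0.003]
ft_force: [-0.1, 0.2, 0.4]
width: 0.0364
```

```bash
python3 - <<'E'
from h import *
togo([.5605,-.1948,.195],[-np.sin(.122),np.cos(.122)])
E
```

```text
t 34.05 tcp [ 0.56   -0.1961  0.2017] x-axis [-0.125  0.992  0.001] z-axis [ 0.001  0.001 -1.   ] F [-0.12  0.16  0.43] w 0.0364 q [-0.13  0.4   0.47  1.81 -0.22  0.98  0.56]
shift shares [0.04 0.02 0.22]
turn shares [ 0.01 -0.01  0.03]
```

Request:
play_rows([
  [[0.03,0.02,0.1,0,0,0.01,-0.5],[0,0,0.1,0,0,0,-0.5],[0,0,0,0,0,0,-0.5],[0,0,0,0,0,0,-0.5]],
])

```text
time: 34.55
tcp_pos: [0.5604, -0.1965, 0.1955]
orientation: [2.081, 2.352, 0.002]
ft_force: [0.0, -0.9, -1.7]
width: 0.0368
```

```bash
python3 - <<'E'
from h import *
togo([.5605,-.1948,.175],[-np.sin(.122),np.cos(.122)])
f=wristframe();im=f["color"][:,:,::-1]; P=[[.5612+.021*np.cos(t),-.1957+.021*np.sin(t),.145] for t in np.linspace(0,2*np.pi,60)]
c=cv2.resize(im[120:340,170:390],None,fx=2.5,fy=2.5,interpolation=cv2.INTER_CUBIC); cv2.imwrite("pics/w12.png",c)
for n in("scene","side"):
    g=manip.grab_frame(n); im=g["color"][:,:,::-1].copy(); x,y=(150,120) if n=="scene" else (260,90)
    cv2.imwrite(f"pics/{n}12.png",cv2.resize(im[y:y+120,x:x+110],None,fx=5,fy=5,interpolation=cv2.INTER_CUBIC))
E
```

```text
t 34.55 tcp [ 0.5604 -0.1965  0.1955] x-axis [-0.122  0.993  0.   ] z-axis [ 0.001  0.001 -1.   ] F [ 0.02 -0.94 -1.69] w 0.0368 q [-0.13  0.41  0.47  1.82 -0.22  0.97  0.56]
shift shares [0.06 0.01 0.68]
turn shares [ 0.01 -0.    0.  ]
```

View pics/w12.png

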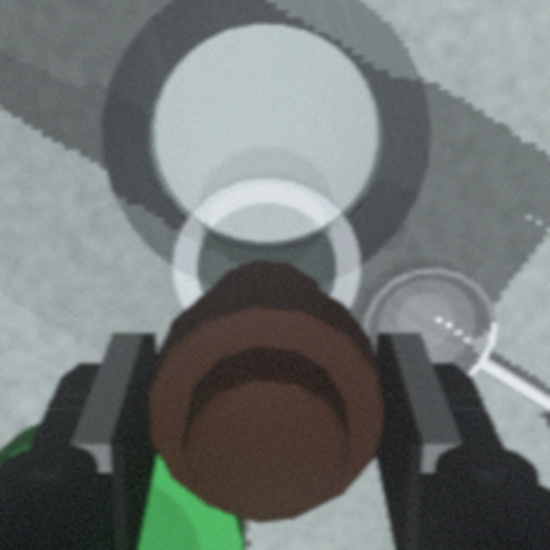

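View pics/scene12.png

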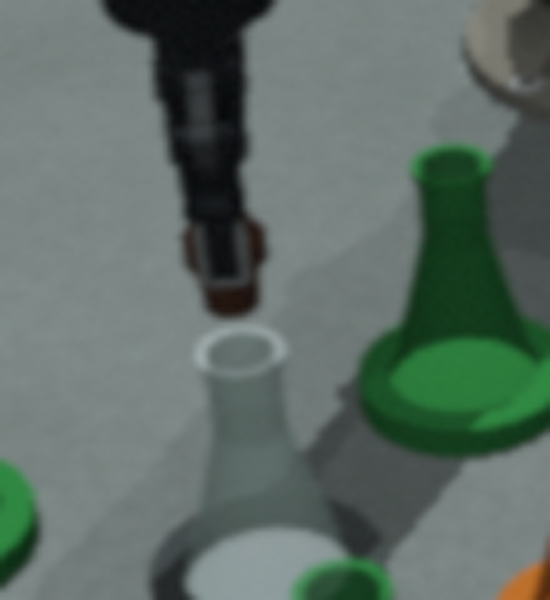

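View pics/side12.png

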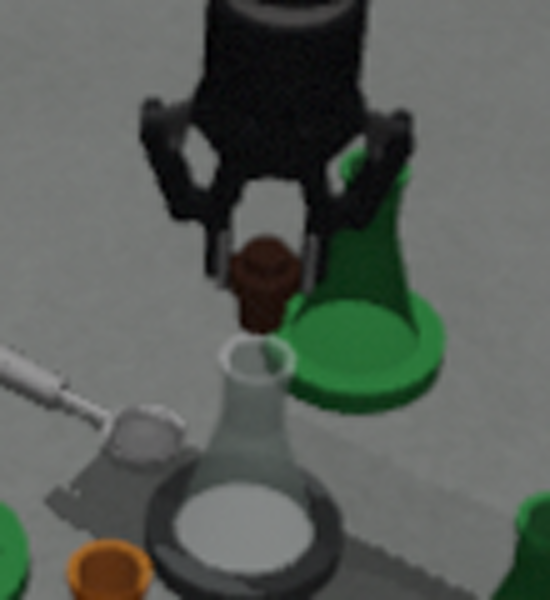

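```bash
python3 - <<'E'
from h import *
f=wristframe(); s,M=st()
M0=M; 
print(proj(f,[[.5612-.021*.122,-.1957+.021*.9925,.145],[.5612-.021*.9925,-.1957-.021*.122,.145],[.5612+.021*.9925,-.1957+.021*.122,.145]]))
togo([.5608,-.1948,.166])
E
```

```text
t 34.75 tcp [ 0.5604 -0.1963  0.1956] x-axis [-0.122  0.993  0.001] z-axis [ 0.002  0.001 -1.   ] F [ 0.38  0.08 -0.95] w 0.0362 q [-0.13  0.41  0.47  1.82 -0.22  0.97  0.56]
[[276.75377043 190.11074985]
 [238.98024752 226.58632331]
 [314.42855957 226.58921089]]
t 34.75 tcp [ 0.5604 -0.1963  0.1956] x-axis [-0.122  0.993  0.001] z-axis [ 0.002  0.001 -1.   ] F [ 0.38  0.08 -0.95] w 0.0362 q [-0.13  0.41  0.47  1.82 -0.22  0.97  0.56]
shift shares [0.05 0.02 0.99]
```

Request:
play_rows([
  [[0.05,0.03,0.2,0,0,0,-0.5],[0,0,0.3,0,0,0,-0.5],[0,0,0.15,0,0,0,-0.5],[0,0,0,0,0,0,-0.5],[0,0,0,0,0,0,-0.5]],
])

```text
time: 35.38
tcp_pos: [0.561, -0.1944, 0.1742]
orientation: [-2.081, -2.353, -0.002]
ft_force: [0.0, 0.0, -2.2]
width: 0.0365
```

```bash
python3 - <<'E'
from h import *
togo([.5608,-.1948,.157],[-np.sin(.122),np.cos(.122)])
avg(4)
E
```

```text
t 35.375 tcp [ 0.561  -0.1944  0.1742] x-axis [-0.122  0.992  0.001] z-axis [ 0.001  0.001 -1.   ] F [ 0.05  0.04 -2.19] w 0.0365 q [-0.12  0.43  0.46  1.84 -0.24  0.93  0.57]
shift shares [-0.01 -0.01  0.57]
turn shares [ 0.01 -0.01  0.01]
t 35.58 avg F [ 0.15  0.27 -1.12] sd [0.22 0.38 0.28] P [ 0.56107 -0.19436  0.17437] z [0.1742 0.1744 0.1744 0.1744]
```

Aligned in xy. Now I lower it in small steps while watching the force.

Request:
play_rows([
  [[-0.01,0,0.15,0,0,0,-0.5],[0,0,0.1,0,0,0,-0.5],[0,0,0,0,0,0,-0.5]],
])

```text
time: 35.95
tcp_pos: [0.5612, -0.1947, 0.1666]
orientation: [2.081, 2.353, 0.003]
ft_force: [0.2, -0.4, -1.0]
width: 0.0363
```

```bash
python3 - <<'E'
from h import *
avg(4)
E
```

```text
t 36.15 avg F [ 0.01 -0.22 -0.78] sd [0.27 0.59 0.39] P [ 0.56137 -0.19475  0.16683] z [0.1667 0.1668 0.1669 0.167 ]
```

Request:
play_rows([
  [[0,0,0.15,0,0,0,-0.5],[0,0,0.08,0,0,0,-0.5],[0,0,0,0,0,0,-0.5]],
])

```text
time: 36.52
tcp_pos: [0.5615, -0.1947, 0.1596]
orientation: [2.08, 2.353, 0.003]
ft_force: [-0.5, 0.5, -0.7]
width: 0.0364
```

```bash
python3 - <<'E'
from h import *
st();avg(4)
for n in("scene","side"):
    g=manip.grab_frame(n); im=g["color"][:,:,::-1].copy(); x,y=(150,120) if n=="scene" else (260,90)
    cv2.imwrite(f"pics/{n}13.png",cv2.resize(im[y:y+120,x:x+110],None,fx=5,fy=5,interpolation=cv2.INTER_CUBIC))
E
```

```text
t 36.525 tcp [ 0.5615 -0.1947  0.1596] x-axis [-0.122  0.992  0.   ] z-axis [ 0.002  0.001 -1.   ] F [-0.47  0.49 -0.74] w 0.0364 q [-0.11  0.45  0.45  1.85 -0.25  0.9   0.58]
t 36.73 avg F [ 0.24  0.26 -0.67] sd [0.49 0.47 0.34] P [ 0.56163 -0.1948   0.15985] z [0.1597 0.1598 0.1599 0.16  ]
```

View pics/side13.png

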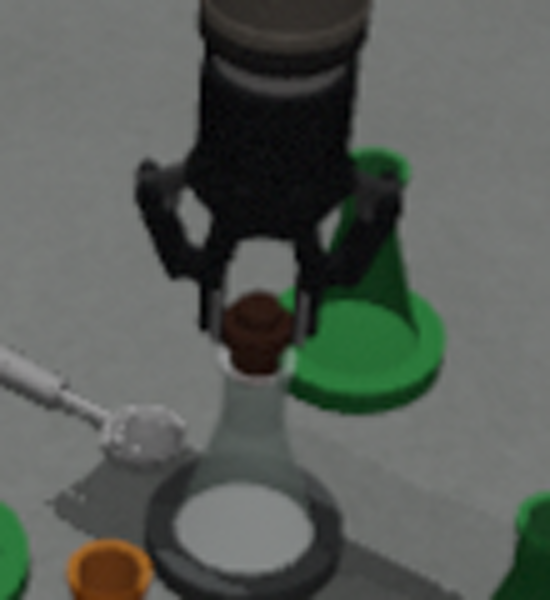

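Request:
play_rows([
  [[0,-0.02,0.1,0,0,0,-0.5],[0,0,0.07,0,0,0,-0.5],[0,0,0,0,0,0,-0.5]],
])

```text
time: 37.2
tcp_pos: [0.5611, -0.1949, 0.1546]
orientation: [2.08, 2.352, 0.004]
ft_force: [0.4, 0.2, -0.8]
width: 0.0369
```

```bash
python3 - <<'E'
from h import *
st();avg(4)
E
```

```text
t 37.2 tcp [ 0.5611 -0.1949  0.1546] x-axis [-0.122  0.992  0.   ] z-axis [ 0.003  0.001 -1.   ] F [ 0.45  0.18 -0.82] w 0.0369 q [-0.11  0.46  0.45  1.85 -0.25  0.89  0.58]
t 37.4 avg F [-0.41  0.09 -0.32] sd [0.28 0.52 0.84] P [ 0.56121 -0.19492  0.15478] z [0.1547 0.1548 0.1548 0.1549]
```

Request:
play_rows([
  [[0,0,0.07,0,0,0,-0.5],[0,0,0.02,0,0,0,-0.5]],
])

```text
time: 37.65
tcp_pos: [0.5616, -0.1951, 0.1528]
orientation: [2.079, 2.351, 0.005]
ft_force: [-1.5, 0.4, 4.7]
width: 0.0367
```

```bash
python3 - <<'E'
from h import *
st();avg(4)
E
```

```text
t 37.65 tcp [ 0.5616 -0.1951  0.1528] x-axis [-0.122  0.992  0.   ] z-axis [ 0.004  0.001 -1.   ] F [-1.45  0.4   4.73] w 0.0367 q [-0.11  0.46  0.45  1.85 -0.25  0.88  0.58]
t 37.85 avg F [-1.69  0.51  3.99] sd [0.7  0.44 0.73] P [ 0.56159 -0.1951   0.15277] z [0.1528 0.1528 0.1528 0.1527]
```

Request:
play_rows([
  [[0,-0.01,0.08,0,0,0,-0.5],[0,0,0.04,0,0,0,-0.5]],
])

```text
time: 38.1
tcp_pos: [0.5616, -0.1951, 0.1493]
orientation: [2.079, 2.351, 0.006]
ft_force: [-1.2, 0.4, 3.3]
width: 0.0366
```

```bash
python3 - <<'E'
from h import *
avg(3)
E
```

```text
t 38.25 avg F [-0.82  0.67  2.76] sd [0.42 0.43 0.81] P [ 0.56151 -0.1951   0.14918] z [0.1492 0.1492 0.1492]
```

Request:
play_rows([
  [[0,-0.01,0.08,0,0,0,-0.5],[0,0,0.04,0,0,0,-0.5]],
])

```text
time: 38.5
tcp_pos: [0.5615, -0.1952, 0.1456]
orientation: [2.079, 2.351, 0.006]
ft_force: [-1.7, 1.3, 6.6]
width: 0.036
```

```bash
python3 - <<'E'
from h import *
st();avg(3)
E
```

```text
t 38.5 tcp [ 0.5615 -0.1952  0.1456] x-axis [-0.122  0.992 -0.   ] z-axis [ 0.005  0.    -1.   ] F [-1.67  1.3   6.63] w 0.036 q [-0.11  0.47  0.44  1.86 -0.26  0.87  0.59]
t 38.65 avg F [-1.06  0.83  4.19] sd [0.43 0.43 0.39] P [ 0.56151 -0.19516  0.14564] z [0.1456 0.1456 0.1456]
```

Request:
play_rows([
  [[0,0,0.05,0,0,0,-0.5]],
])

```text
time: 38.78
tcp_pos: [0.5616, -0.1952, 0.1454]
orientation: [2.079, 2.351, 0.007]
ft_force: [-8.7, 3.4, 24.6]
width: 0.0367
```

```bash
python3 - <<'E'
from h import *
avg(3)
for n in("scene","side"):
    g=manip.grab_frame(n); im=g["color"][:,:,::-1].copy(); x,y=(160,140) if n=="scene" else (270,120)
    cv2.imwrite(f"pics/{n}14.png",cv2.resize(im[y:y+80,x:x+80],None,fx=7,fy=7,interpolation=cv2.INTER_CUBIC))
E
```

```text
t 38.92 avg F [-5.45  3.09 15.8 ] sd [0.29 0.69 0.61] P [ 0.56158 -0.19516  0.14548] z [0.1455 0.1455 0.1455]
```

View pics/side14.png

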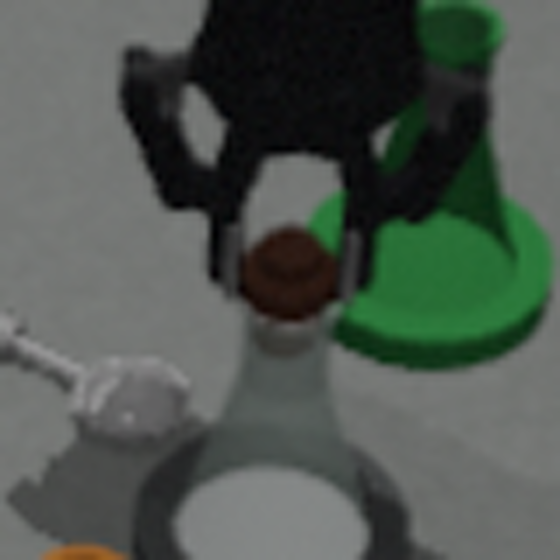

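Request:
play_rows([
  [[0,0,0,0,0,0,-0.5],[0,0,0,0,0,0,0.2],[0,0,0,0,0,0,0.2],[0,0,0,0,0,0,0.2]],
])

```text
time: 39.52
tcp_pos: [0.5611, -0.195, 0.1445]
orientation: [2.079, 2.351, 0.006]
ft_force: [0.0, 0.9, 0.1]
width: 0.0514
```

```bash
python3 - <<'E'
from h import *
st();avg(3)
E
```

```text
t 39.525 tcp [ 0.5611 -0.195   0.1445] x-axis [-0.122  0.992  0.   ] z-axis [ 0.005  0.001 -1.   ] F [0.01 0.93 0.05] w 0.0514 q [-0.1   0.47  0.44  1.86 -0.26  0.86  0.59]
t 39.67 avg F [ 0.09  0.23 -0.05] sd [0.29 0.58 0.87] P [ 0.56111 -0.19504  0.14458] z [0.1445 0.1446 0.1447]
```

Released with no load on the tool. I raise it straight up and look.

Request:
play_rows([
  [[0,0,-0.2,0,0,0,0.2],[0,0,-0.5,0,0,0,0.2],[0,0,-0.7,0,0,0,0.2],[0,0,-0.7,0,0,0,0.2],[-0.1,0,-0.5,0,0,0,0.2],[-0.6,0,-0.2,0,0,0,0.2],[-0.8,0,0,0,0,0,0.2],[-0.5,0,0,0,0,0,0.2],[0,0,0,0,0,0,0.2],[0,0,0,0,0,0,0.2]],
])

```text
time: 40.92
tcp_pos: [0.5682, -0.26, 0.2352]
orientation: [2.08, 2.348, 0.007]
ft_force: [0.7, -0.2, -0.0]
width: 0.0512
```

```bash
python3 - <<'E'
from h import *
st()
for n in("scene","side"):
    g=manip.grab_frame(n); im=g["color"][:,:,::-1].copy(); cv2.imwrite(f"pics/{n}15f.png",im); x,y=(170,165) if n=="scene" else (285,135)
    cv2.imwrite(f"pics/{n}15.png",cv2.resize(im[y:y+55,x:x+55],None,fx=10,fy=10,interpolation=cv2.INTER_CUBIC))
    for z in(.145,.159,.1697): print(n,z,((proj(g,[[.5612,-.1957,z]])-[x,y])*10).round())
f=wristframe();cv2.imwrite("pics/w15.png",f["color"][:,:,::-1])
a=cv2.imread("pics/scene15.png");b=cv2.imread("pics/side15.png");cv2.imwrite("pics/c15.png",np.hstack([a[:,:400],b[:,:400]]))
E
```

```text
t 40.925 tcp [ 0.5682 -0.26    0.2352] x-axis [-0.12   0.993 -0.001] z-axis [ 0.007 -0.    -1.   ] F [ 0.65 -0.21 -0.01] w 0.0512 q [-0.04  0.42  0.49  1.71 -0.22  1.07  0.65]
scene 0.145 [[287. 240.]]
scene 0.159 [[281. 190.]]
scene 0.1697 [[275. 151.]]
side 0.145 [[254. 257.]]
side 0.159 [[257. 217.]]
side 0.1697 [[260. 186.]]
```

View pics/c15.png

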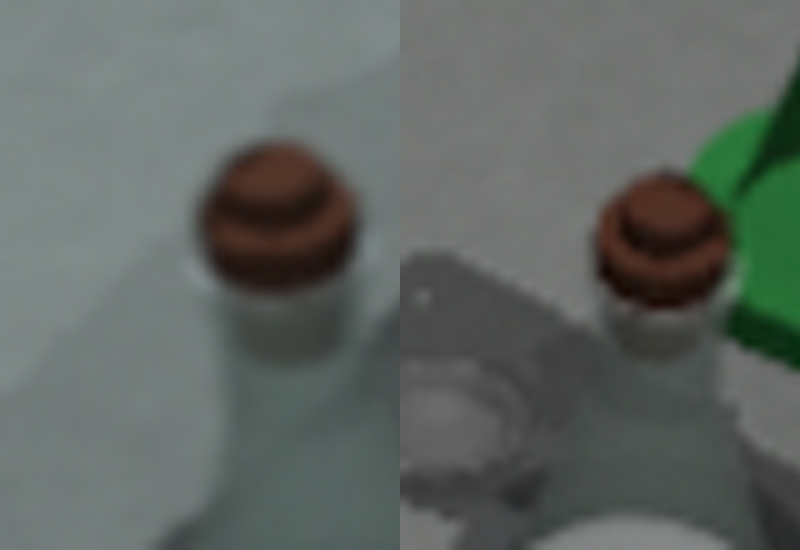

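View pics/w15.png

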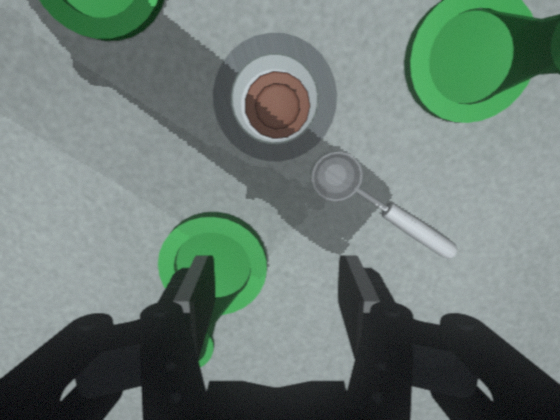

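View pics/scene15f.png

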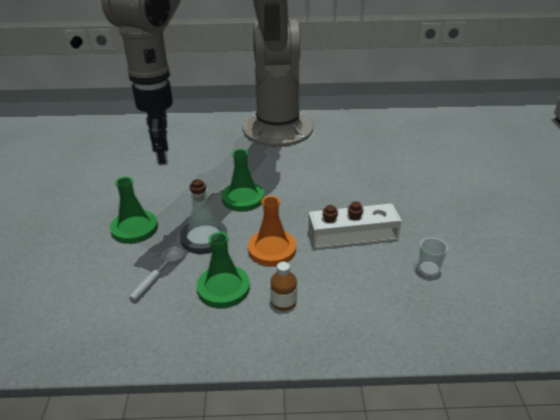

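The head sits level on the rim in both views. As a check I press the crown gently with closed fingers. If it is home, about 6.8 N should come at z ≈ 0.166 (the stand value of 0.0909 plus 75 mm).

```bash
python3 - <<'E'
from h import *
togo([.5612,-.1955,.185],[-np.sin(.122),np.cos(.122)])
E
```

```text
t 41.075 tcp [ 0.5684 -0.2595  0.2354] x-axis [-0.121  0.993 -0.001] z-axis [ 0.007 -0.    -1.   ] F [-0.31 -0.34  0.08] w 0.0512 q [-0.04  0.42  0.49  1.71 -0.22  1.07  0.65]
shift shares [2.15 0.01 1.68]
turn shares [ 0.06  0.01 -0.  ]
```

Request:
play_rows([
  [[0.4,0,0,0.03,0,0,-1],[0.6,0,0,0.03,0,0,-1],[0.6,0,0.2,0,0,0,-1],[0.3,0,0.4,0,0,0,-1],[0.05,0,0.5,0,0,0,-1],[0,0,0.3,0,0,0,-1],[0,0,0.05,0,0,0,-1],[0,0,0,0,0,0,-1],[0,0,0,0,0,0,-1]],
])

```text
time: 42.2
tcp_pos: [0.5604, -0.1955, 0.188]
orientation: [-2.078, -2.354, 0.002]
ft_force: [-0.2, -1.0, -0.1]
width: -0.0002
```

```bash
python3 - <<'E'
from h import *
togo([.5612,-.1955,.172],[-np.sin(.122),np.cos(.122)])
E
```

```text
t 42.2 tcp [ 0.5604 -0.1955  0.188 ] x-axis [-0.124  0.992 -0.   ] z-axis [-0.002 -0.    -1.   ] F [-0.22 -1.03 -0.13] w -0.0002 q [-0.13  0.42  0.47  1.82 -0.22  0.96  0.56]
shift shares [-0.    0.03  0.53]
turn shares [-0.02  0.    0.02]
```

Request:
play_rows([
  [[0,0.02,0.25,0,0,0,-1],[0,0,0.2,0,0,0,-1],[0,0,0,0,0,0,-1],[0,0,0,0,0,0,-1]],
])

```text
time: 42.7
tcp_pos: [0.5613, -0.1959, 0.174]
orientation: [-2.08, -2.354, 0.002]
ft_force: [-0.1, 0.1, -0.4]
width: 0.0002
```

```bash
python3 - <<'E'
from h import *
avg(4)
E
```

```text
t 42.9 avg F [-0.04 -0.05 -0.18] sd [0.21 0.75 0.24] P [ 0.56133 -0.19585  0.17409] z [0.174  0.1741 0.1741 0.1742]
```

Request:
play_rows([
  [[0,0,0.12,0,0,0,-1],[0,0,0,0,0,0,-1]],
])

```text
time: 43.15
tcp_pos: [0.5615, -0.1958, 0.1705]
orientation: [-2.08, -2.355, 0.001]
ft_force: [0.5, -0.1, 0.1]
width: 0.0002
```

```bash
python3 - <<'E'
from h import *
avg(5)
E
```

```text
t 43.4 avg F [-0.25  0.01  0.15] sd [0.05 0.12 0.29] P [ 0.56165 -0.19594  0.17077] z [0.1706 0.1708 0.1708 0.1708 0.1708]
```

Request:
play_rows([
  [[0,0,0.06,0,0,0,-1],[0,0,0,0,0,0,-1]],
])

```text
time: 43.65
tcp_pos: [0.5619, -0.196, 0.1692]
orientation: [2.079, 2.354, -0.0]
ft_force: [0.4, 0.1, 1.0]
width: -0.0002
```

```bash
python3 - <<'E'
from h import *
avg(6)
E
```

```text
t 43.95 avg F [0.05 0.09 0.9 ] sd [0.4  0.48 0.61] P [ 0.56188 -0.19603  0.16923] z [0.1693 0.1692 0.1692 0.1692 0.1692 0.1692]
```

Request:
play_rows([
  [[0,0,0.05,0,0,0,-1],[0,0,0,0,0,0,-1]],
])

```text
time: 44.2
tcp_pos: [0.562, -0.196, 0.168]
orientation: [2.079, 2.354, 0.0]
ft_force: [0.5, -0.6, 3.1]
width: 0.0001
```

```bash
python3 - <<'E'
from h import *
avg(6)
E
```

```text
t 44.5 avg F [-0.54  0.58  3.29] sd [0.5  0.37 0.51] P [ 0.56196 -0.19605  0.16799] z [0.168  0.168  0.168  0.168  0.168  0.1679]
```

Request:
play_rows([
  [[0,0,0.06,0,0,0,-1],[0,0,0.02,0,0,0,-1]],
])

```text
time: 44.75
tcp_pos: [0.5621, -0.1961, 0.1659]
orientation: [2.079, 2.354, 0.001]
ft_force: [-2.1, 2.2, 6.8]
width: -0.0002
```

```bash
python3 - <<'E'
from h import *
avg(6)
E
```

```text
t 45.05 avg F [-2.41  0.85  6.38] sd [0.24 0.57 0.21] P [ 0.56206 -0.19613  0.16601] z [0.1659 0.166  0.166  0.166  0.166  0.166 ]
```

6.4 N at z 0.1660 puts first touch at 0.1696, against 0.1697 expected when home. It is home, so I lift clear.

Request:
play_rows([
  [[0,0,-0.3,0,0,0,-1],[0,0,-0.7,0,0,0,-1],[0,0,-0.7,0,0,0,-1],[0,0,-0.5,0,0,0,-1],[0,0,-0.2,0,0,0,-1],[-0.5,0,0,0,0,0,-1],[-0.7,0,0,0,0,0,-1],[-0.5,0,0,0,0,0,-1],[0,0,0,0,0,0,-1],[0,0,0,0,0,0,-1]],
])

```text
time: 46.3
tcp_pos: [0.5667, -0.2498, 0.237]
orientation: [-2.079, -2.351, 0.005]
ft_force: [0.5, 0.2, 0.0]
width: -0.0001
```

```bash
python3 - <<'E'
from h import *
st()
g=manip.grab_frame("scene");cv2.imwrite("pics/sc16.png",g["color"][:,:,::-1])
g=manip.grab_frame("side")["color"][:,:,::-1];cv2.imwrite("pics/sd16.png",cv2.resize(g[120:380,180:380],None,fx=2.3,fy=2.3,interpolation=cv2.INTER_CUBIC))
E
```

```text
t 46.3 tcp [ 0.5667 -0.2498  0.237 ] x-axis [-0.123  0.992  0.   ] z-axis [-0.005 -0.    -1.   ] F [0.53 0.18 0.01] w -0.0001 q [-0.06  0.41  0.5   1.71 -0.22  1.08  0.63]
```

View pics/sc16.png

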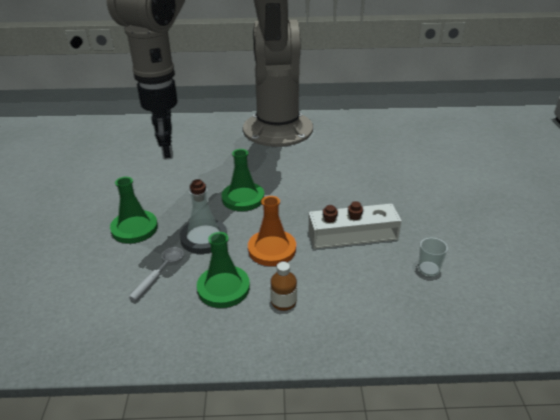

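View pics/sd16.png

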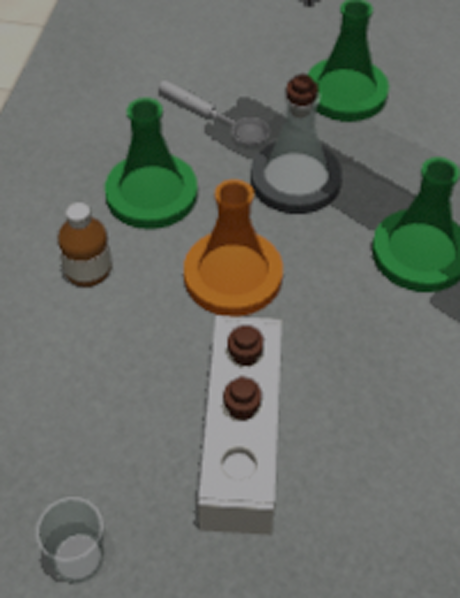

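The stopper is in the clear flask at (198,186). The other two stand in the stand at (330,212) and (355,209), the bystanders have not moved, and the robot is clear of everything.

```bash
python3 -c "
from station import manip
print(manip.sign_off())"
```

```text
the job is handed in; nothing more can be done
None
```

The sound stopper is home in the clear flask, and I have handed the job in at about 46 s.

- **Feeling the stoppers:** I pressed each crown about 4 mm, from left to right. The left one gave 6.8 N (sound), the middle one 2.8 N (spongy) and the right one 15.5 N (hard).
- **Seating the left stopper:** Inserting it took about 5 N. I then pressed its crown to 6.4 N as a check. First touch came out at z = 0.1696 m, against 0.1697 m expected with the head on the rim.
- **Excess force:** When the head met the rim, my last nudge was too large. The wrist force rose briefly to about 25 N and then held near 16 N until I let go. That stays under the glass's 30 N limit but is more than the stopper needed.
- **Camera disagreement:** The two fixed cameras disagreed by about 9 mm in x, so I relied on the wrist camera. Its view of the flask mouth matched the fit.
- **Last pictures:** The stopper sits level in the flask, and the other two are still in the stand. The bottle, beaker and spoon have not moved, and the robot touches nothing.

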